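Drift the dust trap's cover into line and bolt it

ROBOT

A 6-joint arm with a two-finger parallel gripper is mounted at the origin on the work surface. World frame = base frame: x ahead of the robot, y to its left, z up, the work surface at z = 0. Lengths are in mm, angles in rad, forces in N, time in s.
With the tool pointing down it reaches from about 275 to 975 mm from the base axis. Payload 8.4 kg.
Tool frame: the origin (TCP) lies at the very end of the fingers, on their centre line; the grasp point (between the pads) lies r.grasp_offset behind it (r.grasp_offset is the distance from the TCP to the grasp point, in mm); z points along the fingers, y is the direction in which the jaws open and shut (so a half turn about z gives the same grasp; the last joint's range is limited). The gripper opens to 92 mm and grips with 3 to 60 N. Pads are 20 mm wide; open, the fingers measure 128 mm over their backs; the gripper's body (75 mm by 189 mm) begins 69 mm behind the grasp point.
Start: joints at [-1.121, 0.353, 1.633, -0, 1.155, -0.002], TCP at [272.865, -562.292, 214.583] pointing down, gripper open.
Joint ranges: [-2.63, 2.63], [-0.92, 2.1], [0.06, 2.66], [-1.3, 4.44], [0, 2.69], [-3.02, 3.02]. Speed limits (rad/s): [2.22, 2.22, 2.79, 3.14, 3.14, 3.14].

INTERFACE

Orientations are given as a unit quaternion [x, y, z, w].
In Python, from rig import r gives the robot as it stands.
- The arm moves only by the tool move_arm, never from a script. Its argument "moves" is a list that holds one entry, the list of rows, each a list of 5 numbers: the finger opening in cm, from 0 to 9.19, then the shift along the tool's x, y, z in cm, then the turn about the tool's z in rad. In form: [[[jaw, tx, ty, tz, spin], ...]]. A call has 1 to 12 rows; each row is the pose to reach, as a shift and turn from the pose commanded when the call began, along the tool's axes at that moment; what a row does not reach only later rows make up. A row lasts 1/8 s, in which the tool goes at most 62.5 mm and 10.7 degrees, less where a joint would pass 70% of its speed; a pose out of reach is approached as far as the arm can. A call with a gripper value outside its range is refused whole. The fingers move at their own pace and stop on an object; "grip_force" is the grip in N (left out, the last holds). Time passes only in rows, so rows that repeat a pose let the fingers close. It gives the time, the measured TCP pose, the force and the opening at its end, in the units of the state.
- r.observe(): the state, without advancing time (a new reading comes with each control period).
- r.get_image(name): name is "scene" or "side" or "wrist"; returns a dict with "frame" (400x640x3 uint8, red, green, blue), "vfov" (degrees; the focal length in pixels is half the picture's height over the tangent of half this angle, whatever the lens; pixels are square), "cx", "cy" (the principal point, pixels), "world_to_cam" (4x4, takes a point from world to camera coordinates). Camera axes: x right, y down, z forward; pixel columns grow to the right and rows downward; lengths in mm; the calibration is good to about 2 mm. A picture is of the moment at which its call begins. There is no depth.
- r.hand_in(): hands the job in, once; it reports no verdict.
The state is a dict: "time_s": time; "q": joint angles; "joint_vel": joint speeds; "joint_efforts": joint torques, N m; "position": TCP position; "eef_rot": TCP orientation; "ft_force": force on the tool from outside, world axes, zero at the start; "wrist_torque": the same for the moment, N m; "finger_gap": opening from 0.0 (shut) to 1.0 (fully open).
Only numpy, scipy, OpenCV 4.12 (cv2) and the standard library are available. Lean on these libraries where they do the work, as an engineer would, in place of code of your own. Each camera call takes 0.05 s, during which the arm holds its last target.

TASK

The dust trap's cover plate hangs on one bolt and has swung out of line. Push the orange drift pin fully down through the cover's and the trap's drift hole so that the plate comes into line, then, with the drift still in, put the two loose bolts from the drawer fully home in the two bolt holes. Leave the drift standing in its hole, let go of everything, and leave the beaker, mortar, dishes and spatula where they are.

Things in the scene. Friction and masses are not known exactly. Their poses are not given: they have to be found in the camera images.
- trap: Blue dust trap, fixed block 170 (own x) x 130 (y) x 60 mm high on a 186 x 146 mm foot, origin on the bench under its centre. A short pipe (54 mm wide, top at 63 mm) reaches 45 mm out of its +x end. Under the cover are three holes 46 mm deep: for the drift, 17 mm wide, at own (65, 45) mm; for bolts, 14 mm wide, at (65, -45) and (-65, 45).
- cover (a joint): Aluminium cover plate 166 x 126 x 8 mm lying on the trap, top face 68 mm above the bench. It swivels level about the bolt already fitted (dark hexagon head 9 mm high) at the trap's own (-65, -45) mm. Angle in rad, counter-clockwise from above; 0: holes in line. Starts 0.030 to 0.042 off; stays where put; about 1.3 N at the drift hole moves it.
- trap_hole_drift (a point): Axis of the trap's 17 mm drift hole, at the height of the cover's top face (68 mm above the bench). Axes as the trap's.
- trap_hole_1 (a point): Axis of the trap's 14 mm bolt hole at own (65, -45) mm, at the height of the cover's top face.
- trap_hole_2 (a point): Axis of the trap's 14 mm bolt hole at own (-65, 45) mm, at the height of the cover's top face.
- cover_hole_drift (a point): Centre of the cover's own 17 mm through hole for the drift, on its top face; it starts 4.5 to 7 mm off the trap's hole.
- cover_hole_1 (a point): Centre of the cover's 14 mm through hole that belongs over trap_hole_1, on its top face.
- cover_hole_2 (a point): Centre of the cover's 14 mm through hole that belongs over trap_hole_2, on its top face.
- drift_grip (a point): Loose drift pin, 0.14 kg: centre of its orange round handle, 20 mm wide, 42 mm high (25 mm collar on the lowest 4 mm). Below: shank 16 mm in diameter for 15 mm, then 23 mm of taper to a 5 mm flat tip. z up along the pin. Starts upright in a drawer pocket, collar on the insert. Fully in, the collar rests on the cover: this point 21 mm above the cover's top.
- bolt_a_grip (a point): Loose bolt, 0.12 kg: centre of its dark knurled round head, 22 mm wide, 30 mm high. Below it a plain unthreaded shank 12 mm in diameter, 32 mm long, with a foot chamfered by 1 mm. Starts upright in a drawer pocket, head resting on the insert. Fully in, the head rests on the cover: this point 15 mm above the cover's top.
- bolt_b_grip (a point): A second bolt, the same as bolt_a; either goes in either bolt hole.
- drawer: Fixed steel drawer unit, drawer latched half open. Origin on the bench under the middle of the open tray (112 x 194 mm, walls 58 mm high); x to the cabinet (70 mm high, 214 wide, from own x = 57 to 257 mm). Black insert, top 52 mm above the bench, with three pockets 18 mm wide, 40 deep at own y = -60, 0, 60 mm, where drift and bolts stand in any order.
- beaker: Bystander: clear glass beaker with a spout, 68 mm wide, 110 mm high, standing between trap and drawer. Origin at the centre of its foot.
- mortar: Bystander: pink agate mortar, 84 mm wide, 36 mm high. Origin at the centre of its foot.
- scorifiers: Bystander: stack of four white porcelain scorifier dishes, 60 mm wide, 49 mm high, handled as one. Origin at the centre of its foot.
- spatula: Bystander: stainless double-ended spatula 190 mm long, 5 mm high, lying flat along its x. Origin under its middle, on the bench.
There are look-alikes about, which are no part of the job. There is more than one size of the part that bears drift_grip; the job needs the smallest.

How it is judged:
By the outcome, as a careful person would: the job done as asked, in the order asked, and still so for the second after the job is handed in, with the robot touching nothing.
It also fails if it takes over 72 s, if anything falls off the work surface, if the arm or the gripper's body presses on something with over 40 N, if the wrist force passes 120 N, or if a joint passes its speed limit or range.

## Working session

There is one attempt and no reset: what is moved stays moved. The work goes in short steps, Python scripts to look and compute and a tool call to move; the robot and the scene stay as the last step left them, time stands still between calls to the robot, and variables do not carry over. Pictures are saved under pics/ and viewed, and the job is handed in when it is done.

Besides the shell and the picture viewer there is one more tool, called after "Call:" as name([rows], argument=value, ...), one row to a line, values as JSON. move_arm: Moves the arm, as the interface text tells. Its arguments: {"type":"object","properties":{"moves":{"type":"array","items":{"type":"array","items":{"type":"array","items":{"type":"number"}}}},"grip_force":{"type":"number"}},"required":["moves"]}

```bash
mkdir -p pics; ls; cat > h.py <<'E'
import numpy as np, cv2
from rig import r
def snap(n,fn=None):
    d=r.get_image(n)
    if fn: cv2.imwrite('pics/'+fn,d['frame'][:,:,::-1])
    return d
def f(d): return d['frame'].shape[0]/2/np.tan(np.radians(d['vfov'])/2)
def ray(d,u,v):
    M=np.array(d['world_to_cam']);R=M[:3,:3];t=M[:3,3]
    c=np.array([(u-d['cx'])/f(d),(v-d['cy'])/f(d),1.]);return -R.T@t,R.T@c
def at_z(d,u,v,z):
    o,w=ray(d,u,v);return o+w*(z-o[2])/w[2]
def proj(d,p):
    M=np.array(d['world_to_cam']);c=M[:3,:3]@np.array(p)+M[:3,3]
    return c[0]/c[2]*f(d)+d['cx'],c[1]/c[2]*f(d)+d['cy']
E
python3 - <<'E'
from h import *
for n in ['scene','side','wrist']:
    d=snap(n,n+'0.png'); o,w=ray(d,d['cx'],d['cy']); print(n,d['vfov'],d['cx'],d['cy'],o.round(),w.round(2),[k for k in d])
s=r.observe();print(s,r.grasp_offset)
E
```

```text
pics
scene 56.59817213869533 318.8406007111975 197.06397499588226 [1178.  122. 1029.] [-0.51 -0.08 -0.85] ['frame', 'vfov', 'cx', 'cy', 'world_to_cam']
side 54.63662793330294 317.0803962430534 192.53862788922922 [288. 541. 775.] [ 0.33 -0.57 -0.75] ['frame', 'vfov', 'cx', 'cy', 'world_to_cam']
wrist 67.2085371623986 317.8818962728021 201.57556138042708 [ 335. -530.  384.] [-0.23 -0.11 -0.97] ['frame', 'vfov', 'cx', 'cy', 'world_to_cam']
{'time_s': 0.15, 'q': array([-1.12139116e+00,  3.53525298e-01,  1.63395806e+00,  4.21123956e-07,
        1.15520031e+00, -2.42897447e-03]), 'joint_vel': array([-0.00073956, -0.00071548, -0.0021139 ,  0.00219719,  0.00051501,
        0.00060992]), 'joint_efforts': array([ 1.84824305e-03, -5.94205213e+01, -3.34468246e+01,  6.98558707e-02,
        2.03925750e-02, -7.48261186e-05]), 'position': array([ 272.70321573, -561.94389264,  214.0157594 ]), 'eef_rot': array([ 9.74588967e-01,  2.24000106e-01, -1.20714161e-04, -5.31983027e-04]), 'ft_force': array([ 0.71973352,  0.48379622, -0.52283698]), 'wrist_torque': array([ 0.03545266, -0.01418615,  0.00110611]), 'finger_gap': 0.9944568066699842} 18.700000000000003
```

View pics/scene0.png

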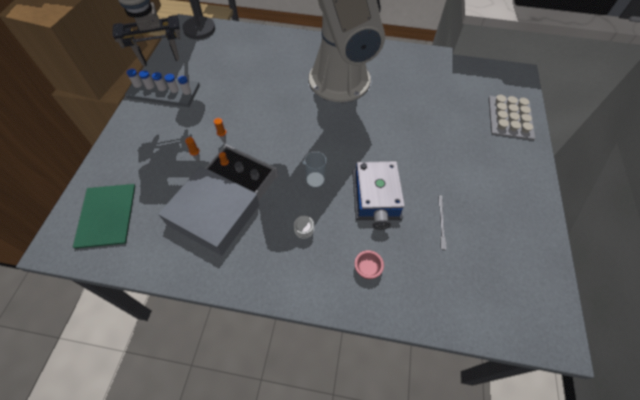

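View pics/side0.png

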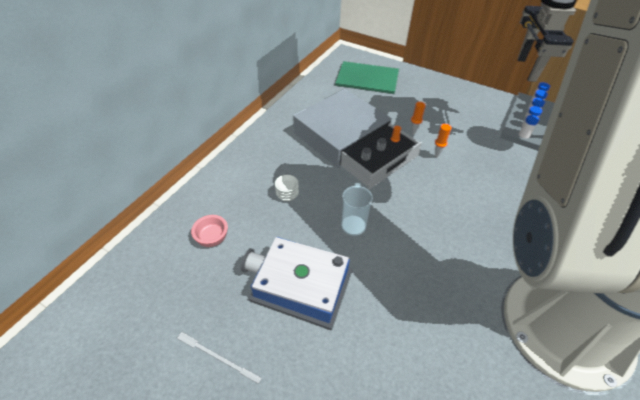

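View pics/wrist0.png

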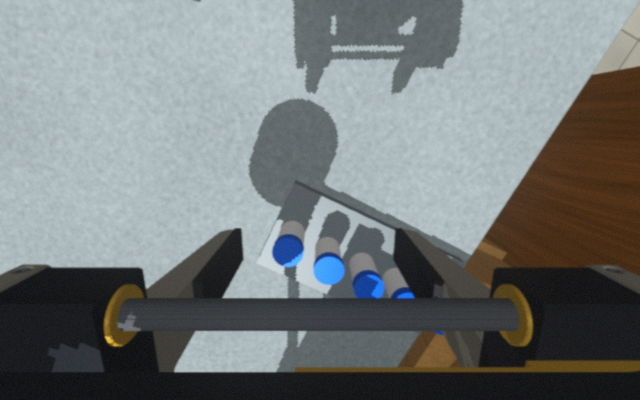

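```bash
python3 - <<'E'
from h import *
a=cv2.imread('pics/scene0.png');b=cv2.imread('pics/side0.png')
cv2.imwrite('pics/c1.png',cv2.resize(a[105:205,165:285],None,fx=6,fy=6,interpolation=2)[:600])
cv2.imwrite('pics/c2.png',cv2.resize(b[90:190,330:460],None,fx=6,fy=6,interpolation=2))
cv2.imwrite('pics/c3.png',cv2.resize(a[150:240,340:420],None,fx=6,fy=6,interpolation=2))
cv2.imwrite('pics/c4.png',cv2.resize(b[225:335,235:365],None,fx=5,fy=5,interpolation=2))
E
```

```text
(no output)
```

View pics/c1.png

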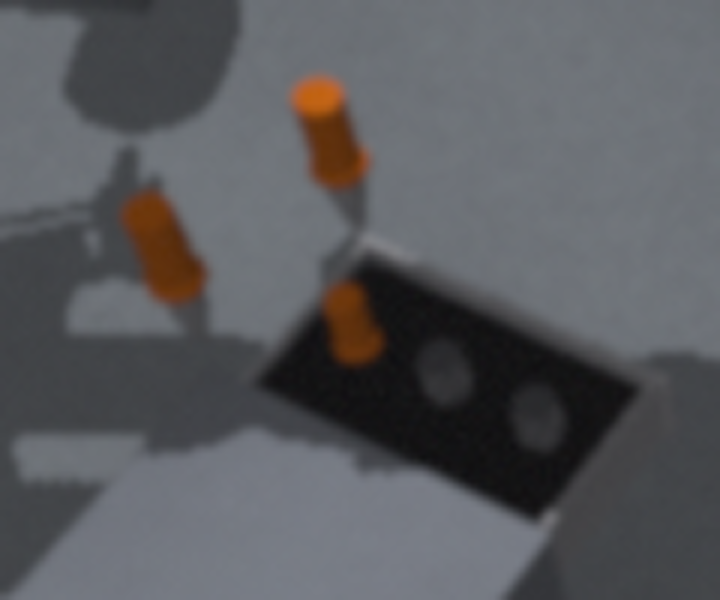

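View pics/c2.png

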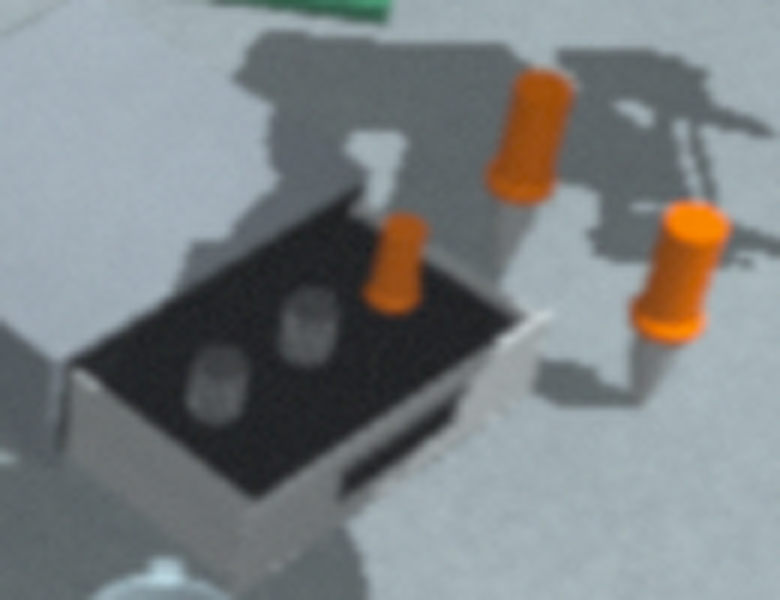

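View pics/c3.png

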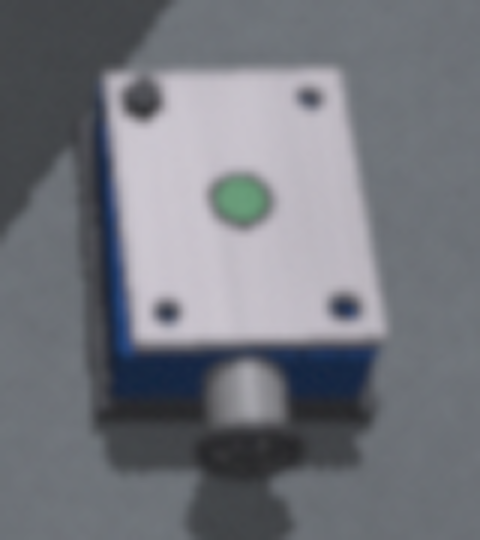

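View pics/c4.png

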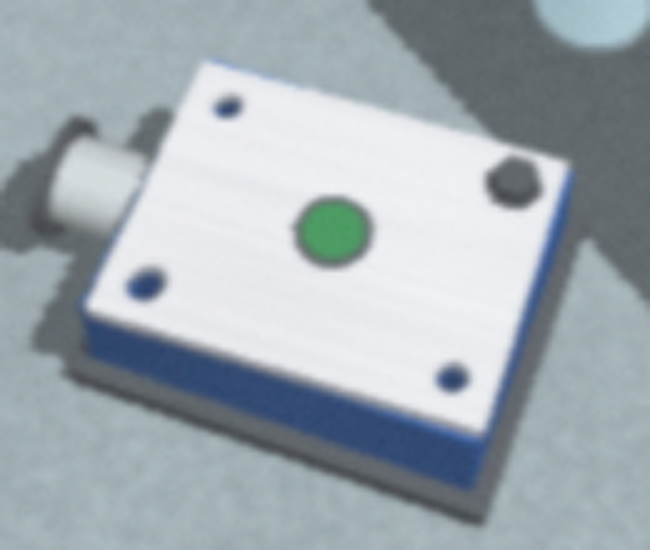

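```bash
python3 - <<'E'
from h import *
S=snap('scene');D=snap('side')
c1=lambda x,y:(165+x/6,105+y/6); c2=lambda x,y:(330+x/6,90+y/6)
c3=lambda x,y:(340+x/6,150+y/6); c4=lambda x,y:(235+x/5,225+y/5)
def tw(n,a,b,z):
    p=at_z(S,*a,z)[:2];q=at_z(D,*b,z)[:2];print(n,p.round(1),q.round(1))
tw('drift mid',c1(351,324),c2(398,264),73)
tw('boltmid',c1(444,372),c2(310,326),67)
tw('boltfar',c1(539,417),c2(217,384),67)
tw('bolthead top',c3(143,96),c4(514,178),77)
tw('covdrift',c3(346,306),c4(147,284),68)
tw('cov1',c3(167,311),c4(228,107),68)
tw('cov2',c3(309,97),c4(452,378),68)
tw('big1',c1(318,95),c2(697,222),100)
tw('beaker base',(316,181),(354,225),0)
tw('corner draw far', c1(640,385),c2(75,362),58)
tw('corner draw near', c1(365,238),c2(545,315),58)
tw('cornercab', c1(255,385),c2(360,190),58)
E
```

```text
drift mid [ 520.9 -297.2] [ 514.9 -297.5]
boltmid [ 538.  -241.7] [ 534.4 -243.2]
boltfar [ 556.6 -184.6] [ 554.1 -186.1]
bolthead top [467. 148.] [460.3 148.2]
covdrift [570.7 264. ] [566.4 262.4]
cov1 [590.4 175.7] [585.8 175.3]
cov2 [444.3 235.3] [440.5 234.9]
big1 [ 390.8 -352.5] [ 400.2 -363.7]
beaker base [500.7   0.6] [493.3  -5.8]
corner draw far [ 520.7 -140.3] [ 619.3 -175.2]
corner draw near [ 451.9 -314.6] [ 446.6 -316.9]
cornercab [ 559.  -341.2] [ 557.6 -357.9]
```

```bash
cat >> h.py <<'E'
from scipy.spatial.transform import Rotation as Ro
def pose():
    s=r.observe();return np.array(s['position']),Ro.from_quat(s['eef_rot']).as_matrix(),s
def go(x,y,z,yaw=None):
    """shift (cm, tool axes) and spin to world target; yaw = direction of tool x, deg (mod 180)"""
    p,R,s=pose();d=R.T@(np.array([x,y,z])-p)/10
    cur=np.degrees(np.arctan2(R[1,0],R[0,0]));out=None
    if yaw is not None:
        a=(yaw-cur+90)%180-90; out=-np.radians(a)
    print('t',round(s['time_s'],2),'pos',p.round(2),'yaw',round(cur,2),'q6',round(s['q'][5],2),'F',np.round(s['ft_force'],1),'gap mm',round(s['finger_gap']*92,1))
    print('shift cm',d.round(3),'spin',out)
E
python3 - <<'E'
from h import *
go(517,-297,200,-18.3)
d=snap('wrist');p,R,s=pose();print(R.round(3));o,w=ray(d,d['cx'],d['cy']);print(R.T@(o-p),R.T@w,proj(d,p))
for k in [60,100,150]: print(k,proj(d,p+R[:,2]*k))
E
```

```text
t 0.25 pos [ 272.75 -562.09  214.23] yaw 25.88 q6 -0.0 F [ 0.8 -0.1  0.5] gap mm 92.0
shift cm [ 33.547 -13.186   1.432] spin 0.7711605462575232
[[ 0.9    0.437 -0.   ]
 [ 0.437 -0.9    0.   ]
 [-0.    -0.    -1.   ]]
[  70.22342708   -1.29926763 -169.46913788] [-0.25186502  0.00154696  0.96776114] (np.float64(319.59158585764357), np.float64(243.4444387709896))
60 (np.float64(319.0543232580998), np.float64(214.33431733786034))
100 (np.float64(318.8206237796797), np.float64(201.67194292087362))
150 (np.float64(318.60634223348853), np.float64(190.06167666412017))
```

Call:
move_arm([
  [[5.0, 33.5, -13.2, 1.4, 0.77], [5.0, 33.5, -13.2, 1.4, 0.77], [5.0, 33.5, -13.2, 1.4, 0.77], [5.0, 33.5, -13.2, 1.4, 0.77], [5.0, 33.5, -13.2, 1.4, 0.77], [5.0, 33.5, -13.2, 1.4, 0.77], [5.0, 33.5, -13.2, 1.4, 0.77], [5.0, 33.5, -13.2, 1.4, 0.77], [5.0, 33.5, -13.2, 1.4, 0.77]],
])

```text
time_s: 1.42
position: [515.7, -298.4, 200.6]
eef_rot: [0.987, -0.159, -0.0, 0.0]
ft_force: [0.6, 0.3, -0.6]
finger_gap: 0.544
```

```bash
python3 - <<'E'
from h import *
d=snap('wrist','w1.png');go(517,-297,200,-18.3)
import pickle;pickle.dump((d,pose()[:2]),open('w1.pkl','wb'))
for p in [(517,-297,94),(535,-242,82),(555,-185,82)]:print(proj(d,p))
E
```

```text
t 1.48 pos [ 515.77 -298.43  200.67] yaw -18.33 q6 1.36 F [ 0.5 -0.2  0.4] gap mm 50.0
shift cm [ 0.071 -0.174  0.067] spin -0.0005625939108330276
(np.float64(316.35250295079703), np.float64(198.67380073360403))
(np.float64(257.56349263026124), np.float64(195.96524406068005))
(np.float64(196.008194968218), np.float64(194.94185808298062))
```

View pics/w1.png

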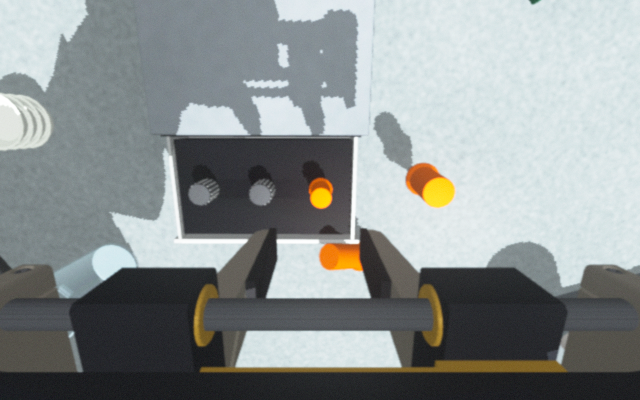

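```bash
python3 - <<'E'
from h import *
a=cv2.imread('pics/w1.png')
cv2.imwrite('pics/c5.png',cv2.resize(a[130:280,165:465],None,fx=2.66,fy=2.66,interpolation=2))
cv2.imwrite('pics/c6.png',cv2.resize(a[165:215,175:345],None,fx=4.6,fy=4.6,interpolation=2))
E
```

```text
(no output)
```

View pics/c5.png

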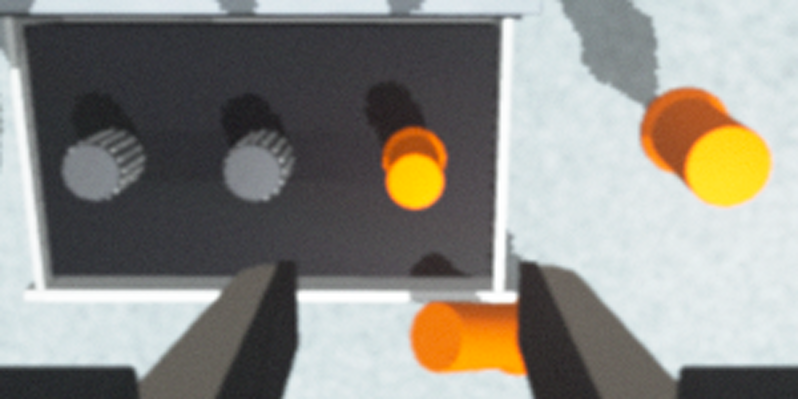

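View pics/c6.png

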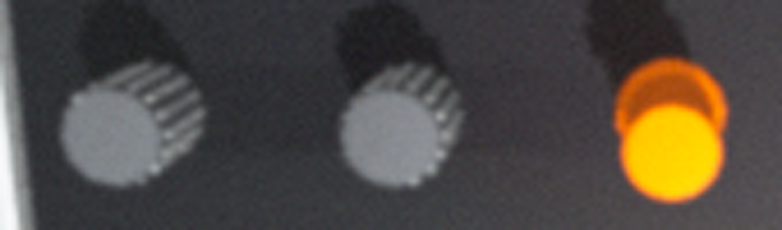

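```bash
python3 - <<'E'
from h import *
d=pickle=__import__('pickle').load(open('w1.pkl','rb'))[0]
D=at_z(d,320.9,198,94);B1=at_z(d,259.6,194.6,82);B2=at_z(d,198.7,194.6,82)
print(D,B1,B2, np.linalg.norm(D-B2), np.degrees(np.arctan2(*(B2-D)[:2][::-1]))-90)
print('big',at_z(d,433,190,110),at_z(d,325,258,110))
go(D[0],D[1],60,-18.33)
E
```

```text
[ 516.26924889 -301.28576606   94.        ] [ 535.65757357 -244.39783617   82.        ] [ 554.48464156 -187.64864694   82.        ] 120.48987957778277 -18.587443149217734
big [ 495.75591382 -398.76828088  110.        ] [ 463.76352458 -287.89209378  110.        ]
t 1.48 pos [ 515.77 -298.43  200.67] yaw -18.33 q6 1.36 F [ 0.5 -0.2  0.4] gap mm 50.0
shift cm [ 0.137  0.253 14.067] spin -3.89951352347089e-05
```

```bash
python3 - <<'E'
from h import *
S=snap('scene','s2.png');D=snap('side','d2.png')
for z in [0,20,110]:
  print(z,at_z(S,225.5,143,z)[:2],at_z(D,436,156,z)[:2],at_z(S,218,121,z)[:2],at_z(D,446,127,z)[:2])
d=__import__('pickle').load(open('w1.pkl','rb'))[0]
for z in range(0,130,20): print(z,proj(d,(395,-345,z)))
# triangulate tops
def tri(A,a,B,b):
    o1,w1=ray(A,*a);o2,w2=ray(B,*b)
    M=np.stack([w1,-w2],1);x=np.linalg.lstsq(M,o2-o1,rcond=None)[0];print('tri',o1+x[0]*w1,o2+x[1]*w2)
tri(S,(218,121),D,(446,127));tri(S,(225.5,143),D,(436,156));tri(S,(221,131),D,(441,143))
tri(S,(189.5,139),D,(420.5,104))
a=cv2.imread('pics/s2.png');b=cv2.imread('pics/d2.png')
cv2.imwrite('pics/c7.png',np.hstack([cv2.resize(a[105:175,165:245],None,fx=5,fy=5),cv2.resize(b[90:160,390:470],None,fx=5,fy=5)]))
E
```

```text
0 [ 401.51245172 -344.23938675] [ 400.36233894 -352.72093214] [ 306.75924414 -403.36613255] [ 417.24328643 -497.56982285]
20 [ 416.61225916 -335.16644423] [ 397.4648165  -329.63959449] [ 323.70106347 -393.14376014] [ 413.90995666 -470.7489908 ]
110 [ 484.56139263 -294.33820291] [ 384.42596552 -225.77357503] [ 399.93925043 -347.14308433] [ 398.90997268 -350.05524657]
0 (np.float64(379.6165893949848), np.float64(254.99574686077676))
20 (np.float64(382.78564700067443), np.float64(261.65705520779846))
40 (np.float64(386.2934502287537), np.float64(269.03040142938903))
60 (np.float64(390.19737940643176), np.float64(277.23639805461903))
80 (np.float64(394.5685499790022), np.float64(286.4245286108584))
100 (np.float64(399.4961838152577), np.float64(296.7823360377676))
120 (np.float64(405.09376344021814), np.float64(308.54835878595736))
tri [ 399.70029663 -347.28726452  109.71791246] [ 398.71547111 -348.49023665  111.16701072]
tri [ 402.38257319 -343.7165614     1.15249347] [ 399.66953628 -347.20214414    4.78203481]
tri [ 396.59037664 -349.83491124   56.64291045] [ 397.92212547 -348.13554577   54.74651641]
tri [ 493.39826265 -409.23740555  113.96064547] [ 493.92616933 -408.5829305   113.18507003]
```

View pics/c7.png

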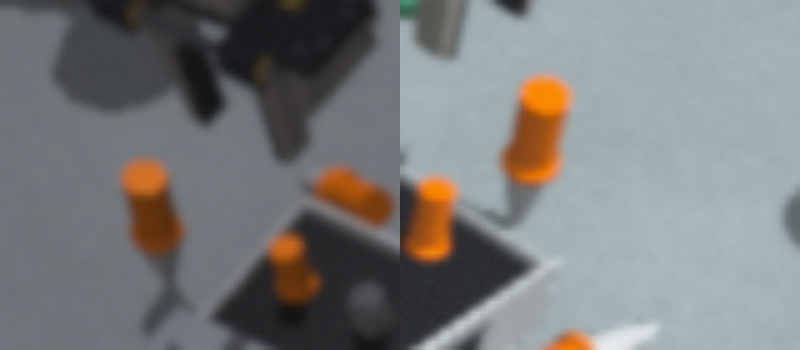

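View pics/s2.png

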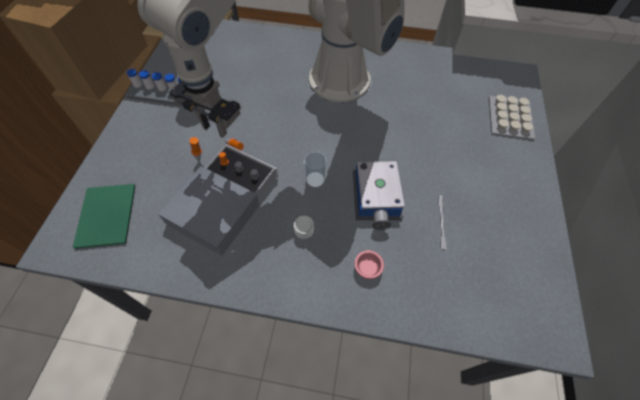

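View pics/d2.png

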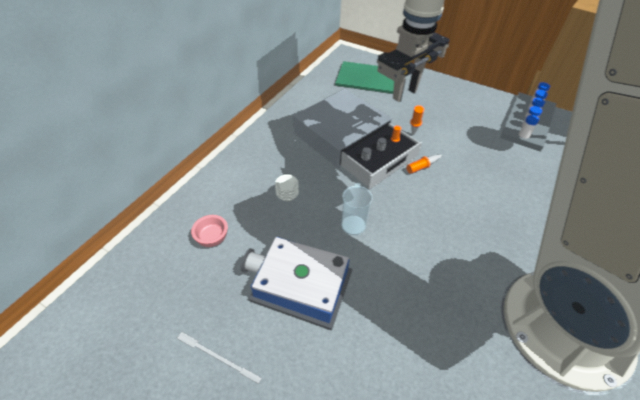

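Call:
move_arm([
  [[4.5, 0.14, 0.25, 5, 0], [4.5, 0.14, 0.25, 10, 0], [4.5, 0.14, 0.25, 13, 0], [4.5, 0.14, 0.25, 14.0, 0], [4.5, 0.14, 0.25, 14.0, 0], [0, 0.14, 0.25, 14.0, 0], [0, 0.14, 0.25, 14.0, 0], [0, 0.14, 0.25, 14.0, 0], [0, 0.14, 0.25, 14.0, 0], [0, 0.14, 0.25, 14.0, 0]],
], grip_force=8)

```text
time_s: 2.82
position: [517.7, -300.6, 61.5]
eef_rot: [0.987, -0.158, 0.001, 0.0]
ft_force: [-1.0, -1.5, 7.1]
finger_gap: 0.208
```

```bash
python3 - <<'E'
from h import *
d=snap('wrist','w2.png');go(516,-301,60,71.67)
E
```

```text
t 2.88 pos [ 517.71 -300.6    61.51] yaw -18.22 q6 1.36 F [-1.6 -0.4  7.1] gap mm 19.2
shift cm [-0.15   0.091  0.151] spin -1.5689124062800512
```

View pics/w2.png

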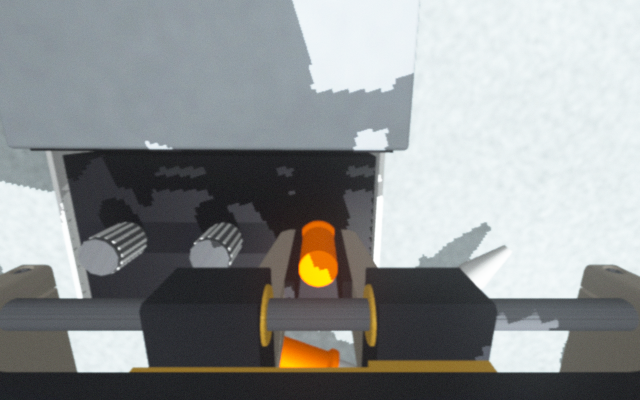

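```bash
python3 - <<'E'
from h import *
S=snap('scene','s3.png');D=snap('side','d3.png')
a=cv2.imread('pics/s3.png');b=cv2.imread('pics/d3.png')
cv2.imwrite('pics/c8.png',np.hstack([cv2.resize(a[100:200,165:265],None,fx=4,fy=4),cv2.resize(b[70:170,350:450],None,fx=4,fy=4)]))
E
```

```text
(no output)
```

View pics/c8.png

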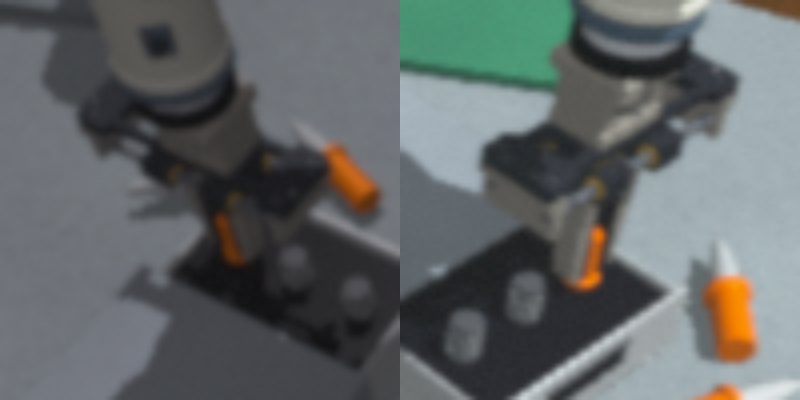

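Call:
move_arm([
  [[4.2, 0, 0, 0, 0], [4.2, 0, 0, 0, 0], [4.2, 0, 0, 0, -1.571], [4.2, 0, 0, 0, -1.571], [4.2, 0, 0, 0, -1.571], [4.2, 0, 0, 0, -1.571], [4.2, 0, 0, 0, -1.571], [4.2, 0, 0, 0, -1.571], [4.2, 0, 0, 0, -1.571], [4.2, 0, 0, 0, -1.571], [4.2, 0, 0, 0, -1.571], [4.2, 0, 0, 0, -1.571]],
])

```text
time_s: 4.47
position: [517.0, -299.9, 60.4]
eef_rot: [0.81, 0.586, -0.0, -0.0]
ft_force: [-0.4, -0.2, 0.3]
finger_gap: 0.455
```

```bash
python3 - <<'E'
from h import *
d=snap('wrist','w3.png');go(516,-301,60,71.67)
import pickle;pickle.dump((d,pose()[:2]),open('w3.pkl','wb'))
E
```

```text
t 4.53 pos [ 517.07 -299.97   60.41] yaw 71.68 q6 -0.21 F [-0.4  0.1  0.3] gap mm 42.1
shift cm [-0.132 -0.069  0.041] spin 0.0002371415948124824
```

View pics/w3.png

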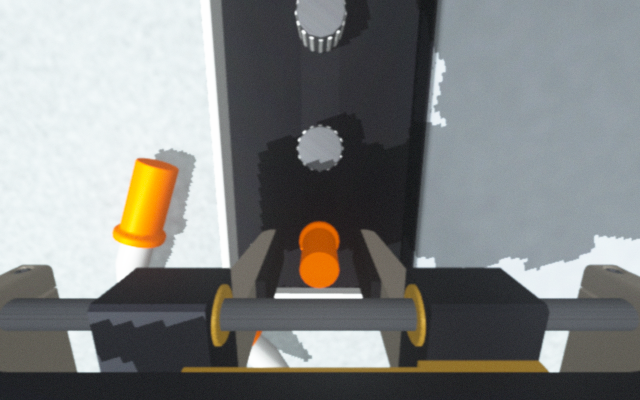

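Call:
move_arm([
  [[0, 0, 0, 0, 0], [0, 0, 0, 0, 0], [0, 0, 0, 0, 0], [0, 0, 0, 0, 0]],
], grip_force=35)

```text
time_s: 5.03
position: [517.2, -300.1, 60.6]
eef_rot: [0.81, 0.586, 0.0, 0.0]
ft_force: [-0.4, 0.7, -0.4]
finger_gap: 0.203
```

```bash
python3 - <<'E'
from h import *
d=snap('wrist','w4.png');go(545,225,215,12.5+90)
p,R,s=pose()
print(proj(d,(p[0],p[1],94)),proj(d,(p[0],p[1],56)))
B1=at_z(d,321,147,82);print(B1)
a=cv2.imread('pics/w4.png');cv2.imwrite('pics/c9.png',cv2.resize(a[100:300,240:400],None,fx=3,fy=3))
E
```

```text
t 5.08 pos [ 517.24 -300.14   60.61] yaw 71.77 q6 -0.21 F [-0.4 -0.9 -0.4] gap mm 18.5
shift cm [ 50.746 -13.789 -15.443] spin -0.536332036866283
(np.float64(319.70928336256696), np.float64(270.72856833836613)) (np.float64(319.3095735055416), np.float64(241.59254176404758))
[ 536.55064271 -243.50251911   82.        ]
```

View pics/c9.png

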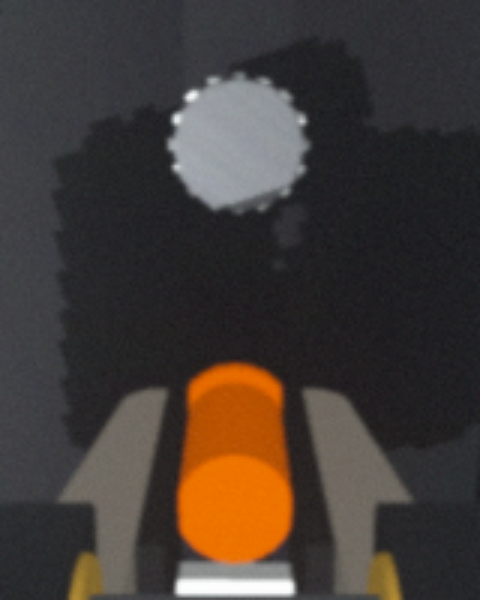

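Call:
move_arm([
  [[0, 0, 0, -5, 0], [0, 0, 0, -11, 0], [0, 4, -1, -15, -0.04], [0, 10, -2.5, -15, -0.12], [0, 16, -4, -15, -0.22], [0, 22, -6, -15, -0.32], [0, 28, -8, -15, -0.42], [0, 34, -10, -14, -0.52], [0, 40, -12, -13, -0.536], [0, 42.8, -12.9, -13, -0.536], [0, 42.8, -12.9, -13, -0.536]],
])

```text
time_s: 6.45
position: [527.9, 148.9, 190.1]
eef_rot: [0.625, 0.781, -0.0, -0.0]
ft_force: [0.2, -0.8, -2.3]
finger_gap: 0.199
```

```bash
python3 - <<'E'
from h import *
import pickle
d=snap('wrist','w5.png');pickle.dump((d,pose()[:2]),open('w5.pkl','wb'));go(529,147,190,102.5)
E
```

```text
t 6.5 pos [528.02 147.51 190.27] yaw 102.62 q6 0.05 F [ 0.1 -1.4 -1.5] gap mm 18.3
shift cm [-0.071  0.085  0.027] spin 0.0020439593222566096
```

View pics/w5.png

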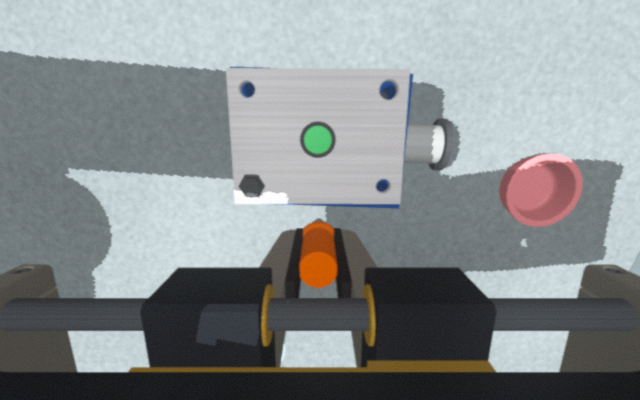

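```bash
python3 - <<'E'
from h import *
import pickle
d=snap('wrist','w6.png');pickle.dump((d,pose()[:2]),open('w6.pkl','wb'));go(529,147,190,102.5)
a=cv2.imread('pics/w6.png');cv2.imwrite('pics/c10.png',cv2.resize(a[60:215,220:420],None,fx=4,fy=4,interpolation=2)[:600])
E
```

```text
t 6.55 pos [528.11 146.6  190.35] yaw 102.55 q6 0.05 F [-0.1 -0.5 -2.3] gap mm 18.6
shift cm [0.02  0.096 0.035] spin 0.0008183007931257112
```

View pics/c10.png

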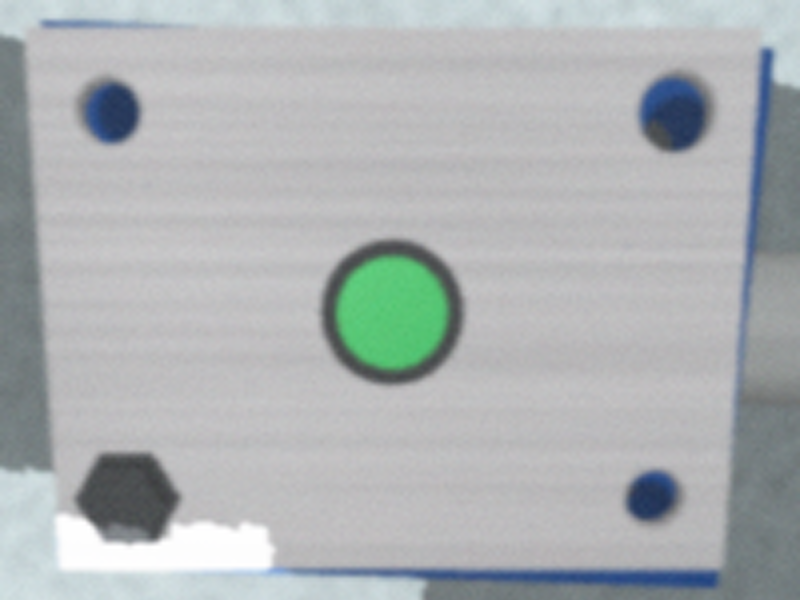

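```bash
python3 - <<'E'
from h import *
import pickle
d,(p,R)=pickle.load(open('w6.pkl','rb'))
c=lambda x,y:(220+x/4,60+y/4)
cd=at_z(d,*c(676,112),68);c1=at_z(d,*c(652,496),68);c2=at_z(d,*c(110,109),68);hx=at_z(d,*c(128,497),77)
print(cd,c1,c2,hx)
print(np.linalg.norm(cd-c1),np.linalg.norm(cd-c2),np.linalg.norm(c1[:2]-hx[:2]))
# fit cover frame
own=np.array([[65,45],[65,-45],[-65,45],[-65,-45]]);W=np.array([cd[:2],c1[:2],c2[:2],hx[:2]])
oc=own-own.mean(0);wc=W-W.mean(0)
th=np.arctan2((oc[:,0]*wc[:,1]-oc[:,1]*wc[:,0]).sum(),(oc*wc).sum());print('cover yaw',np.degrees(th),W.mean(0))
Rm=np.array([[np.cos(th),-np.sin(th)],[np.sin(th),np.cos(th)]]);print('res',W-(W.mean(0)+own@Rm.T))
# trap block bottom edge (blue lower boundary, top z=60): two points; right edge
for n,a,b,z in [('botblue',(300,576),(700,582),60),('rightblue',(768,60),(748,240),60),('covertop',(100,28),(700,30),68),('coverbot',(100,570),(700,570),68),('coverleft',(30,60),(58,560),68),('coverright',(757,50),(724,560),68)]:
    A=at_z(d,*c(*a),z);B=at_z(d,*c(*b),z);print(n,np.degrees(np.arctan2(*(B-A)[:2][::-1])))
E
```

```text
[568.25852091 261.35727887  68.        ] [587.13698299 174.25573911  68.        ] [442.19359364 233.83609624  68.        ] [462.57002896 147.9463369   77.        ]
89.1239280946765 129.03403187653774 127.31500572551315
cover yaw 12.336596344328866 [515.03978162 204.34886278]
res [[-0.66591731 -0.84003924]
 [-1.01635194 -0.01974137]
 [ 0.26736532 -0.58614884]
 [ 1.41490393  1.44592944]]
botblue 11.742479288524486
rightblue -79.69093474392342
covertop 12.418812304086865
coverbot 12.632338948094286
coverleft -78.29864145982495
coverright -76.97835328543592
```

```bash
python3 - <<'E'
from h import *
go(579,213,127,100.4)
E
```

```text
t 6.55 pos [528.11 146.6  190.35] yaw 102.55 q6 0.05 F [-0.1 -0.5 -2.3] gap mm 18.6
shift cm [5.378 6.415 6.328] spin 0.03747021508500653
```

Call:
move_arm([
  [[0, 2.7, 3.2, 2, 0.037], [0, 5.38, 6.4, 4, 0.037], [0, 5.38, 6.4, 6.3, 0.037], [0, 5.38, 6.4, 6.3, 0.037], [0, 5.38, 6.4, 6.3, 0.037], [0, 5.38, 6.4, 6.3, 0.037]],
])

```text
time_s: 7.3
position: [579.9, 212.6, 128.9]
eef_rot: [0.641, 0.768, 0.001, 0.0]
ft_force: [-0.3, 0.2, -2.1]
finger_gap: 0.203
```

```bash
python3 - <<'E'
from h import *
import pickle
d=snap('wrist','w7.png');pickle.dump((d,pose()[:2]),open('w7.pkl','wb'));go(579,213,127,100.4)
print(proj(d,(568.5,262,68)),proj(d,(572.5,257.8,60)))
a=cv2.imread('pics/w7.png');cv2.imwrite('pics/c11.png',cv2.resize(a[100:300,220:420],None,fx=3,fy=3,interpolation=2)[:600])
E
```

```text
t 7.35 pos [579.89 212.81 128.84] yaw 100.33 q6 0.17 F [-0.8 -0.6 -1.2] gap mm 18.8
shift cm [ 0.035 -0.084  0.184] spin -0.0012212827202220042
(np.float64(315.3300750821968), np.float64(151.42916619180406)) (np.float64(319.4531193387073), np.float64(156.71064186985566))
```

View pics/w7.png

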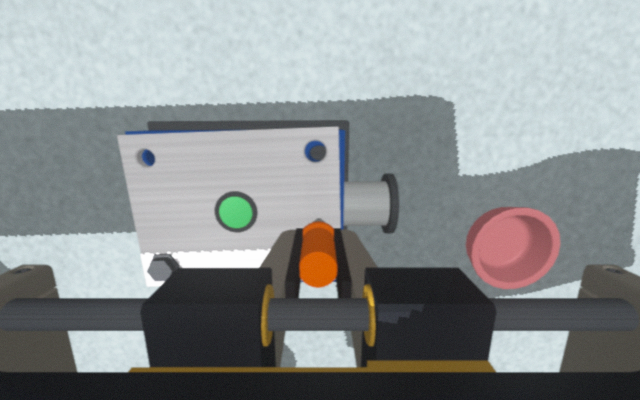

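View pics/c11.png

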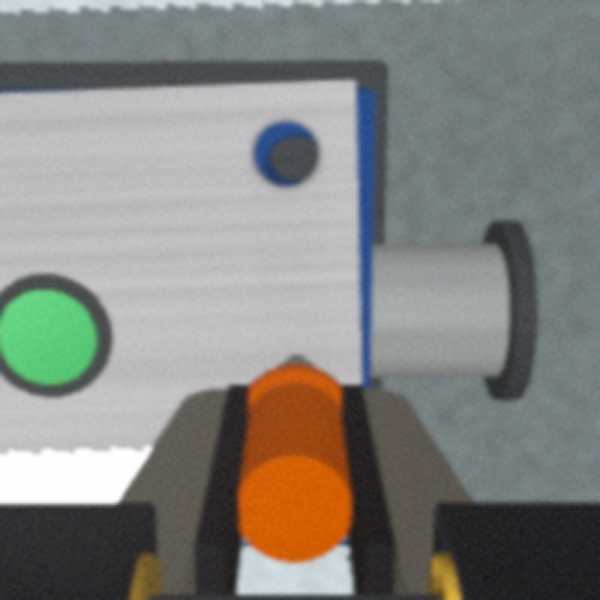

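```bash
python3 - <<'E'
from h import *
import pickle
a=cv2.imread('pics/w7.png');cv2.imwrite('pics/c12.png',cv2.resize(a[115:185,285:355],None,fx=8,fy=8,interpolation=2))
E
```

View pics/c12.png

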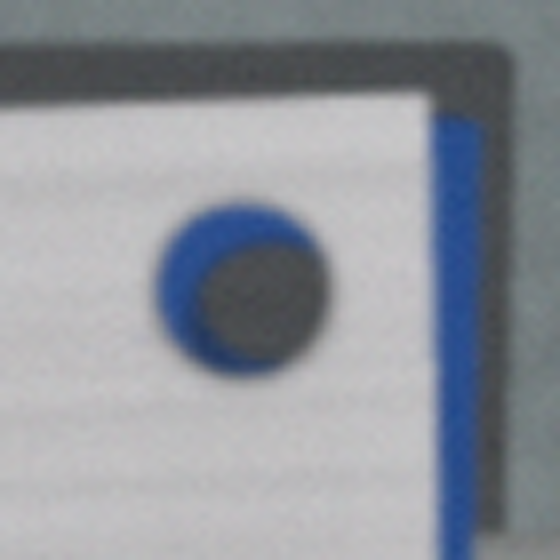

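```bash
python3 - <<'E'
from h import *
import pickle
d,(p,R)=pickle.load(open('w7.pkl','rb'))
c=lambda x,y:(285+x/8,115+y/8)
print('coverhole',at_z(d,*c(243,291),68)[:2])
F=at_z(d,*c(267,310),14)[:2];print('trap by floor',F)
C=at_z(d,*c(483,118),60)[:2]
C2=at_z(d,*c(471,540),60)[:2];print('edge yaw',np.degrees(np.arctan2(*(C-C2)[::-1]))-90)
for z in (4,8):
  g=[at_z(d,*c(*q),z)[:2] for q in [(512,70),(500,530),(0,45),(470,45)]]
  print('foot',np.degrees(np.arctan2(*(g[0]-g[1])[::-1]))-90,np.degrees(np.arctan2(*(g[3]-g[2])[::-1])))
for y in (9.5,10.3,11):
  t=np.radians(y);Rm=np.array([[np.cos(t),-np.sin(t)],[np.sin(t),np.cos(t)]])
  print(y,'by corner',C-Rm@[20,20])
# full foot edges in w7: top edge from (150,122) to (348,122)
for z in (6,):
  A=at_z(d,150,122.5,z)[:2];B=at_z(d,346,120.8,z)[:2];print('long foot edge',np.degrees(np.arctan2(*(B-A)[::-1])))
E
```

```text
coverhole [568.52632896 262.04614652]
trap by floor [572.18225641 255.51105086]
edge yaw 9.957444494349886
foot 10.262585150458733 10.310673972852241
foot 10.26258515045869 10.310673972852292
9.5 by corner [572.0124987  258.68981102]
10.3 by corner [572.33560216 258.46273011]
11 by corner [572.62089485 258.26775159]
long foot edge 10.79064980900658
```

```bash
python3 - <<'E'
from h import *
go(570.9,259.7,102.5,100.3)
E
```

```text
t 7.35 pos [579.89 212.81 128.84] yaw 100.33 q6 0.17 F [-0.8 -0.6 -1.2] gap mm 18.8
shift cm [ 4.774 -0.048  2.635] spin 0.000524046531772474
```

Call:
move_arm([
  [[0, 2.4, -0.05, 0, 0], [0, 4.77, -0.05, 0, 0], [0, 4.77, -0.05, 0.6, 0], [0, 4.77, -0.05, 0.6, 0], [0, 4.77, -0.05, 0.6, 0]],
])

```text
time_s: 7.98
position: [570.2, 259.5, 121.5]
eef_rot: [0.64, 0.768, -0.0, -0.0]
ft_force: [0.7, -0.2, -2.0]
finger_gap: 0.204
```

```bash
python3 - <<'E'
from h import *
d=snap('wrist','w8.png');go(570.9,259.7,102.5,100.3);S=snap('scene','s8.png');D=snap('side','d8.png');go(570.9,259.7,102.5,100.3)
a=cv2.imread('pics/w8.png');b=cv2.imread('pics/s8.png');c=cv2.imread('pics/d8.png')
z=lambda i,x,y:cv2.resize(i[y-35:y+35,x-35:x+35],(390,390),interpolation=2)
cv2.imwrite('pics/c13.png',np.hstack([z(b,397,198),z(c,266,278)]))
cv2.imwrite('pics/c14.png',cv2.resize(a[180:300,240:400],None,fx=4,fy=4))
E
```

```text
t 8.03 pos [570.32 259.52 121.58] yaw 100.35 q6 0.24 F [-0.3 -0.1 -1.2] gap mm 18.7
shift cm [0.007 0.061 1.908] spin 0.0009016590594898356
t 8.12 pos [570.42 259.62 121.71] yaw 100.34 q6 0.24 F [ 0.9  0.3 -1.9] gap mm 18.6
shift cm [-0.     0.049  1.921] spin 0.0007514307259789251
```

View pics/c13.png

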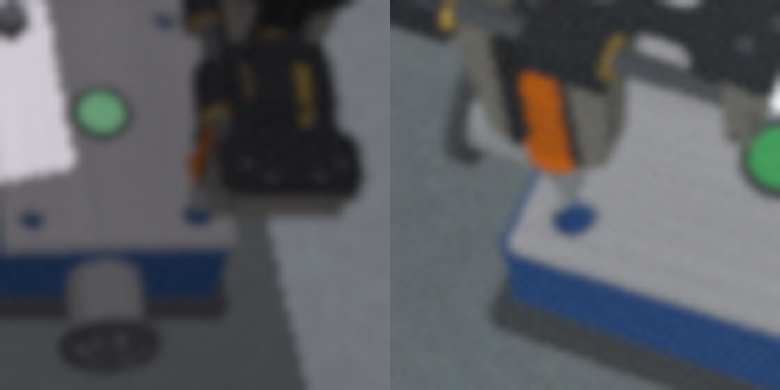

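View pics/c14.png

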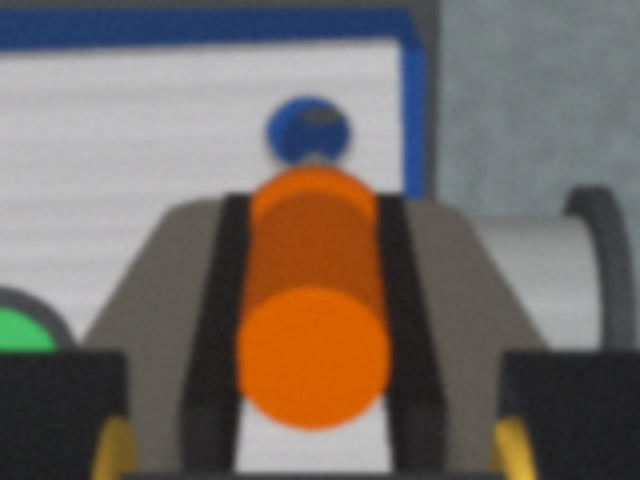

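Call:
move_arm([
  [[0, 0, 0.05, 0.5, 0], [0, 0, 0.05, 1.0, 0], [0, 0, 0.05, 1.5, 0], [0, 0, 0.05, 1.9, 0], [0, 0, 0.05, 1.9, 0]],
])

```text
time_s: 8.75
position: [570.5, 260.0, 102.1]
eef_rot: [0.64, 0.768, -0.0, -0.0]
ft_force: [-0.0, 0.0, -1.5]
finger_gap: 0.202
```

```bash
python3 - <<'E'
from h import *
go(572.8,257.7,98,100.3)
d=snap('wrist','w9.png');a=cv2.imread('pics/w9.png')
cv2.imwrite('pics/c15.png',cv2.resize(a[180:300,240:400],None,fx=4,fy=4))
E
```

```text
t 8.75 pos [570.48 259.98 102.1 ] yaw 100.38 q6 0.24 F [-0.   0.  -1.5] gap mm 18.6
shift cm [-0.266  0.188  0.41 ] spin 0.0013158886876235697
```

View pics/c15.png

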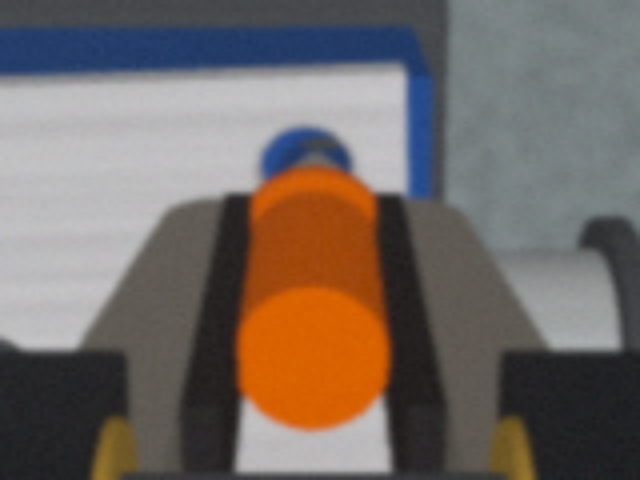

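Call:
move_arm([
  [[0, -0.1, 0.1, 0.2, 0], [0, -0.24, 0.18, 0.4, 0], [0, -0.24, 0.18, 0.7, 0], [0, -0.24, 0.18, 1.0, 0], [0, -0.24, 0.18, 1.0, 0]],
])

```text
time_s: 9.43
position: [572.7, 258.0, 92.2]
eef_rot: [0.64, 0.768, -0.0, -0.0]
ft_force: [-0.5, 0.8, -0.8]
finger_gap: 0.201
```

```bash
python3 - <<'E'
from h import *
go(572.8,257.7,88,100.3);p,R,s=pose();print('Ftool',R.T@s['ft_force'],s['wrist_torque'])
E
```

```text
t 9.43 pos [572.72 257.97  92.16] yaw 100.37 q6 0.24 F [-0.5  0.8 -0.8] gap mm 18.5
shift cm [-0.028  0.003  0.416] spin 0.00126623728889937
Ftool [ 0.87760369 -0.36991652  0.80581206] [0.07345163 0.06014893 0.00871529]
```

Call:
move_arm([
  [[0, 0, 0, 0.2, 0], [0, 0, 0, 0.4, 0], [0, 0, 0, 0.5, 0], [0, 0, 0, 0.6, 0], [0, 0, 0, 0.6, 0]],
])

```text
time_s: 10.05
position: [572.8, 258.0, 86.5]
eef_rot: [0.64, 0.768, -0.0, -0.0]
ft_force: [-0.4, 0.9, -1.9]
finger_gap: 0.203
```

```bash
python3 - <<'E'
from h import *
go(572.8,257.7,80,100.3);p,R,s=pose();print('Ftool',R.T@s['ft_force'],s['wrist_torque'])
E
```

```text
t 10.05 pos [572.84 257.98  86.46] yaw 100.37 q6 0.24 F [-0.4  0.9 -1.9] gap mm 18.6
shift cm [-0.026 -0.009  0.646] spin 0.0012128592155039835
Ftool [ 0.93783819 -0.21733127  1.8566488 ] [ 0.05574927  0.10060084 -0.06464142]
```

Call:
move_arm([
  [[0, 0, 0, 0.15, 0], [0, 0, 0, 0.3, 0], [0, 0, 0, 0.4, 0], [0, 0, 0, 0.5, 0], [0, 0, 0, 0.5, 0]],
])

```text
time_s: 10.68
position: [572.9, 258.0, 81.5]
eef_rot: [0.64, 0.768, -0.0, -0.0]
ft_force: [-1.9, 0.4, -2.2]
finger_gap: 0.201
```

```bash
python3 - <<'E'
from h import *
go(572.8,257.7,76.5,100.3);p,R,s=pose();print('Ftool',R.T@s['ft_force'],s['wrist_torque'])
E
```

```text
t 10.68 pos [572.88 258.02  81.47] yaw 100.37 q6 0.24 F [-1.9  0.4 -2.2] gap mm 18.5
shift cm [-0.03  -0.014  0.497] spin 0.0011820133119228404
Ftool [ 0.7108685  -1.83790914  2.19118137] [0.13353751 0.13461347 0.04230693]
```

Call:
move_arm([
  [[0, 0, -0.02, 0.15, 0], [0, 0, -0.02, 0.3, 0], [0, 0, -0.02, 0.4, 0], [0, 0, -0.02, 0.5, 0], [0, 0, -0.02, 0.55, 0], [0, 0, -0.02, 0.6, 0]],
])

```text
time_s: 11.42
position: [572.9, 258.0, 76.6]
eef_rot: [0.64, 0.768, 0.0, 0.0]
ft_force: [-4.1, -1.0, 12.1]
finger_gap: 0.201
```

```bash
python3 - <<'E'
from h import *
go(572.8,257.7,76.5,100.3);p,R,s=pose();print('Ftool',R.T@s['ft_force'],s['wrist_torque'])
E
```

```text
t 11.43 pos [572.91 258.02  76.56] yaw 100.37 q6 0.24 F [-4.1 -1.  12.1] gap mm 18.5
shift cm [-0.029 -0.016  0.006] spin 0.0012028744671385707
Ftool [ -0.21563168  -4.16618965 -12.13906436] [-0.28411521  0.892337    0.00281378]
```

Call:
move_arm([
  [[4.2, 0, 0, 0, 0], [4.2, 0, 0, 0, 0], [4.2, 0, 0, 0, 0], [4.2, 0, 0, -3, 0], [4.2, 0, 0, -7, 0], [4.2, -3, -2, -10, 0], [4.2, -7, -5, -10, 0], [4.2, -11, -6.5, -10, 0], [4.2, -11, -6.5, -10, 0], [4.2, -11, -6.5, -10, 0], [4.2, -11, -6.5, -10, 0]],
])

```text
time_s: 12.8
position: [529.0, 139.1, 175.5]
eef_rot: [0.64, 0.768, 0.0, -0.0]
ft_force: [0.2, -0.2, -0.1]
finger_gap: 0.457
```

```bash
python3 - <<'E'
from h import *
import pickle
d=snap('wrist','w10.png');pickle.dump((d,pose()[:2]),open('w10.pkl','wb'));go(554.5,-187.6,200,71.7)
a=cv2.imread('pics/w10.png');cv2.imwrite('pics/c16.png',cv2.resize(a[60:235,220:420],None,fx=4,fy=4,interpolation=2)[:600])
E
```

```text
t 12.85 pos [528.89 139.04 175.42] yaw 100.43 q6 0.07 F [ 0.1 -0.2  0.1] gap mm 42.6
shift cm [-32.588  -3.393  -2.463] spin 0.5013806533397014
```

View pics/w10.png

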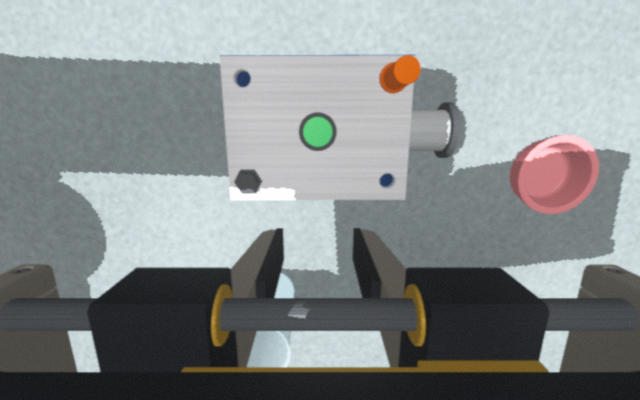

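View pics/c16.png

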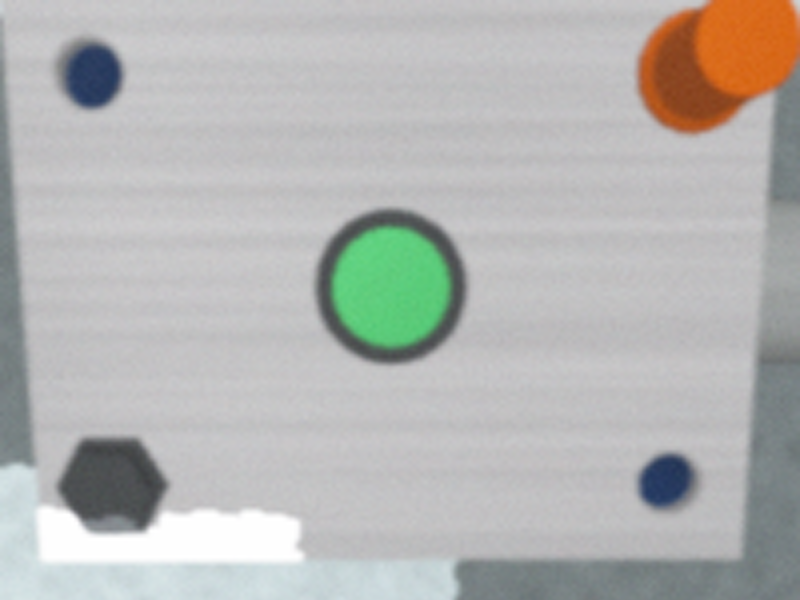

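```bash
python3 - <<'E'
from h import *
import pickle
d,(p,R)=pickle.load(open('w10.pkl','rb'))
c=lambda x,y:(220+x/4,60+y/4)
h2=at_z(d,*c(89.5,74),68)[:2];h1=at_z(d,*c(667,480),68)[:2];cl=at_z(d,*c(692,70),72)[:2];hx=at_z(d,*c(113,485),77)[:2];g=at_z(d,*c(391,286),68)[:2]
print('h1',h1,'h2',h2,'collar',cl,'hex',hx,'centre',g)
for n,a,b in [('c-h1',h1,cl),('h2-c',h2,cl),('diag',h2,h1),('hx-c',hx,cl)]:
  v=b-a;print(n,np.linalg.norm(v),np.degrees(np.arctan2(v[1],v[0])))
for n,a,b in [('top',(30,-25),(700,-20)),('bot',(60,560),(740,558))]:
  A=at_z(d,*c(*a),68);B=at_z(d,*c(*b),68);v=B-A;print(n,np.degrees(np.arctan2(v[1],v[0])))
# fit trap yaw/centre with anchored drift hole
dh=np.array([572.7,258.0])
for y in (10,10.5,11):
  t=np.radians(y);Rm=np.array([[np.cos(t),-np.sin(t)],[np.sin(t),np.cos(t)]]);print(y,dh+Rm@[0,-90],dh+Rm@[-130,0],dh+Rm@[-130,-90],dh+Rm@[-65,-45])
E
```

```text
h1 [588.08873161 170.20748075] h2 [444.97270606 233.93826189] collar [571.33776003 257.40152976] hex [462.76646564 147.71652619] centre [516.73383135 201.97524759]
c-h1 88.78849718753725 100.8746815083511
h2-c 128.52490732933336 10.518799745606422
diag 156.66463938603027 -24.003815885985805
hx-c 154.33251755929217 45.29236398720906
top 10.011326660575163
bot 10.586102490721446
10 [588.32833599 169.36730223] [444.67499211 235.4257369 ] [460.3033281  146.79303913] [516.50166405 202.39651957]
10.5 [589.10119729 169.50705832] [444.87686202 234.30938169] [461.27805931 145.81644001] [516.98902966 201.90822   ]
11 [589.87280958 169.65355349] [445.08846615 233.1948306 ] [462.26127574 144.84838409] [517.48063787 201.42419205]
```

```bash
python3 - <<'E'
from h import *
go(536.5,-243.6,110,71.7)
E
```

```text
t 12.85 pos [528.89 139.04 175.42] yaw 100.43 q6 0.07 F [ 0.1 -0.2  0.1] gap mm 42.6
shift cm [-37.771  -6.177   6.536] spin 0.5013806533397014
```

Call:
move_arm([
  [[4.2, -6, -1, 0, 0.1], [4.2, -12, -2, 0, 0.2], [4.2, -18, -3, 0, 0.3], [4.2, -24, -4, 0, 0.4], [4.2, -30, -5, 0, 0.5], [4.2, -36, -6, 2, 0.501], [4.2, -37.8, -6.2, 4, 0.501], [4.2, -37.8, -6.2, 6.5, 0.501], [4.2, -37.8, -6.2, 6.5, 0.501], [4.2, -37.8, -6.2, 6.5, 0.501]],
])

```text
time_s: 14.1
position: [536.2, -244.0, 111.0]
eef_rot: [0.81, 0.586, 0.0, -0.0]
ft_force: [-0.1, -0.7, 0.4]
finger_gap: 0.46
```

```bash
python3 - <<'E'
from h import *
import pickle
d=snap('wrist','w11.png');pickle.dump((d,pose()[:2]),open('w11.pkl','wb'));go(536.5,-243.6,57,71.7)
print(proj(d,(536.5,-243.6,82)))
a=cv2.imread('pics/w11.png');cv2.imwrite('pics/c17.png',cv2.resize(a[50:300,220:420],None,fx=2.4,fy=2.4,interpolation=2)[:600])
E
```

```text
t 14.15 pos [ 536.47 -244.23  111.41] yaw 71.74 q6 -0.11 F [0.2 0.1 0.1] gap mm 42.1
shift cm [ 0.061 -0.022  5.441] spin 0.000644836280493105
(np.float64(319.32750094105006), np.float64(227.64140283479628))
```

View pics/w11.png

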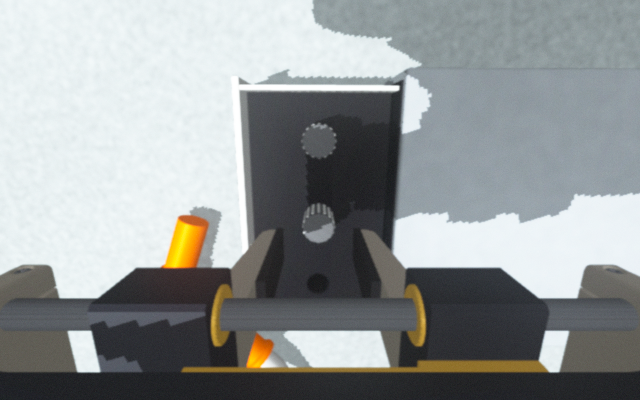

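Call:
move_arm([
  [[4.2, 0.06, -0.02, 2.5, 0], [4.2, 0.06, -0.02, 4.5, 0], [4.2, 0.06, -0.02, 5.4, 0], [4.2, 0.06, -0.02, 5.4, 0], [0, 0.06, -0.02, 5.4, 0], [0, 0.06, -0.02, 5.4, 0], [0, 0.06, -0.02, 5.4, 0], [0, 0.06, -0.02, 5.4, 0], [0, 0.06, -0.02, 5.4, 0], [4.2, 0.06, -0.02, 5.4, 0], [4.2, 0.06, -0.02, 5.4, 0], [4.2, 0.06, -0.02, 5.4, 0]],
], grip_force=6)

```text
time_s: 15.65
position: [535.5, -244.2, 56.4]
eef_rot: [0.811, 0.585, -0.0, -0.0]
ft_force: [-0.2, 0.2, 0.6]
finger_gap: 0.458
```

Call:
move_arm([
  [[4.2, 0, 0, 0, 1.571], [4.2, 0, 0, 0, 1.571], [4.2, 0, 0, 0, 1.571], [4.2, 0, 0, 0, 1.571], [4.2, 0, 0, 0, 1.571], [4.2, 0, 0, 0, 1.571], [4.2, 0, 0, 0, 1.571], [4.2, 0, 0, 0, 1.571], [4.2, 0, 0, 0, 1.571], [4.2, 0, 0, 0, 1.571]],
])

```text
time_s: 16.9
position: [535.6, -244.2, 56.5]
eef_rot: [0.987, -0.159, -0.0, -0.0]
ft_force: [-0.1, -0.3, 0.5]
finger_gap: 0.459
```

Call:
move_arm([
  [[0, 0, 0, 0, 0], [0, 0, 0, 0, 0], [0, 0, 0, 0, 0], [0, 0, 0, 0, 0]],
], grip_force=30)

```text
time_s: 17.4
position: [535.6, -244.2, 56.6]
eef_rot: [0.987, -0.159, -0.0, -0.0]
ft_force: [-0.4, -0.4, -0.3]
finger_gap: 0.232
```

```bash
python3 - <<'E'
from h import *
import pickle
d0=pickle.load(open('w11.pkl','rb'))[0];print('far bolt',at_z(d0,319,141,82))
d=snap('wrist','w12.png');go(589.25,169.53,200,10.6)
p,R,s=pose();print(proj(d,(p[0],p[1],82)))
E
```

```text
far bolt [ 554.83833786 -187.15223952   82.        ]
t 17.45 pos [ 535.64 -244.27   56.58] yaw -18.34 q6 1.46 F [ 0.5 -0.6  0.3] gap mm 21.3
shift cm [ -7.931 -40.965 -14.342] spin -0.505066312307094
(np.float64(318.92971331386786), np.float64(261.12913822928965))
```

View pics/w12.png

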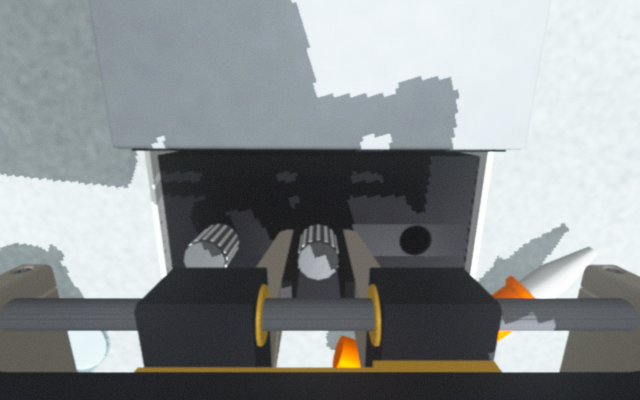

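Call:
move_arm([
  [[0, 0, 0, -5, 0], [0, 0, 0, -10, 0], [0, -1, -5, -13, -0.06], [0, -2, -11, -13, -0.14], [0, -3, -17, -13, -0.24], [0, -4.5, -23, -13, -0.34], [0, -6, -29, -13, -0.44], [0, -7, -35, -13, -0.505], [0, -7.93, -40.97, -11, -0.505], [0, -7.93, -40.97, -8, -0.505], [0, -7.93, -40.97, -7, -0.505], [0, -7.93, -40.97, -7, -0.505]],
])

```text
time_s: 18.95
position: [588.8, 168.9, 126.1]
eef_rot: [0.996, 0.092, -0.001, 0.0]
ft_force: [-0.1, -0.5, -0.6]
finger_gap: 0.233
```

```bash
python3 - <<'E'
from h import *
d=snap('wrist','w13.png');S=snap('scene','s13.png');D=snap('side','d13.png');go(589.25,169.53,108,10.6)
a=cv2.imread('pics/w13.png');b=cv2.imread('pics/s13.png');c=cv2.imread('pics/d13.png')
z=lambda i,x,y:cv2.resize(i[y-35:y+35,x-35:x+35],(390,390),interpolation=2)
cv2.imwrite('pics/c18.png',np.hstack([z(b,368,198),z(c,281,247)]))
cv2.imwrite('pics/c19.png',cv2.resize(a[150:300,220:420],None,fx=4,fy=4))
E
```

```text
t 19.1 pos [590.14 168.99 127.79] yaw 10.52 q6 1.66 F [-0.1 -0.7 -0.5] gap mm 21.2
shift cm [-0.081 -0.069  1.979] spin -0.0013745443542581483
```

View pics/c18.png

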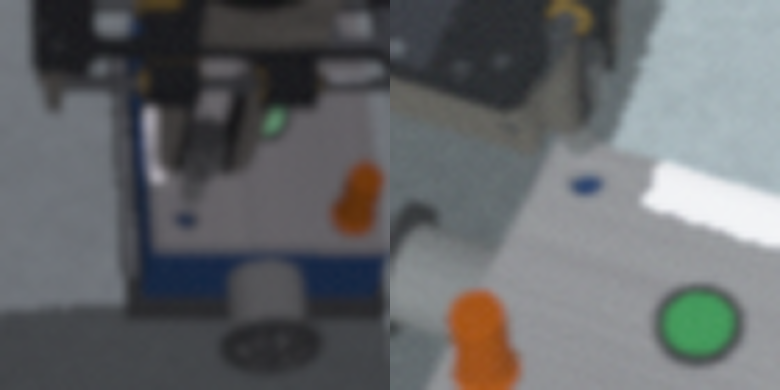

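View pics/c19.png

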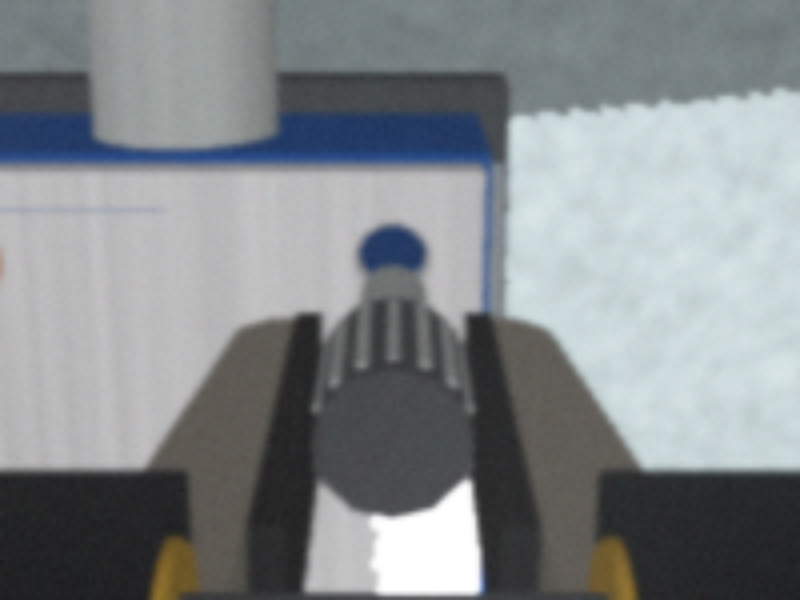

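Call:
move_arm([
  [[0, -0.08, -0.07, 1.0, 0], [0, -0.08, -0.07, 1.6, 0], [0, -0.08, -0.07, 1.9, 0], [0, -0.08, -0.07, 1.9, 0], [0, -0.08, -0.07, 1.9, 0]],
])

```text
time_s: 19.73
position: [588.6, 170.2, 107.7]
eef_rot: [0.996, 0.092, 0.0, -0.0]
ft_force: [0.4, 1.4, -1.9]
finger_gap: 0.232
```

```bash
python3 - <<'E'
from h import *
d=snap('wrist','w14.png');go(589.25,169.53,104,10.6)
p,R,s=pose();print(proj(d,(p[0],p[1],p[2]-36.6)),proj(d,(589.25,169.53,68)))
a=cv2.imread('pics/w14.png')
cv2.imwrite('pics/c20.png',cv2.resize(a[150:300,220:420],None,fx=4,fy=4))
E
```

```text
t 19.77 pos [588.58 170.2  107.75] yaw 10.59 q6 1.66 F [ 0.4  0.5 -1.7] gap mm 21.0
shift cm [0.054 0.079 0.375] spin -0.0001252027766989457
(np.float64(318.93728759530353), np.float64(223.4787499149252)) (np.float64(319.98869408374804), np.float64(221.39674838951777))
```

View pics/c20.png

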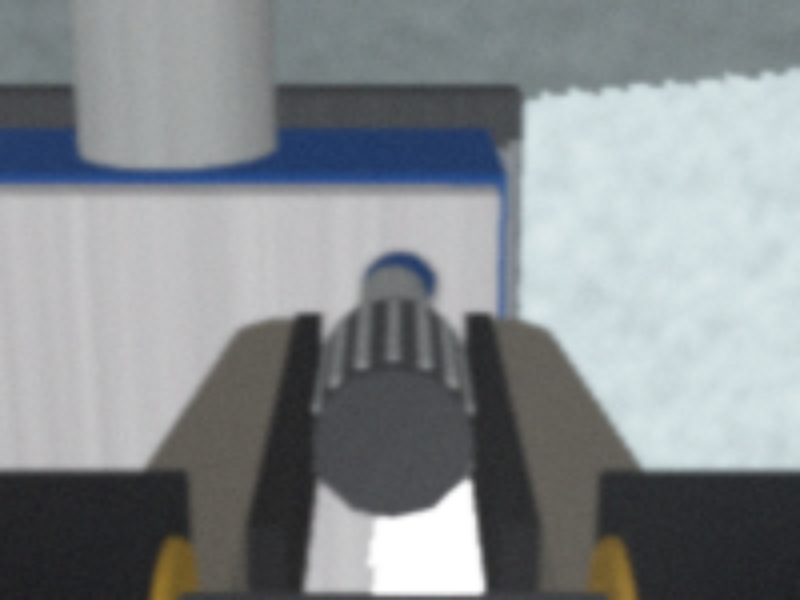

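Call:
move_arm([
  [[0, 0.05, 0.08, 0.0, 0], [0, 0.05, 0.08, 0.2, 0], [0, 0.05, 0.08, 0.4, 0], [0, 0.05, 0.08, 0.6, 0], [0, 0.05, 0.08, 0.6, 0]],
])

```text
time_s: 20.4
position: [588.9, 169.4, 101.3]
eef_rot: [0.996, 0.092, -0.0, 0.0]
ft_force: [-0.6, -0.4, -0.9]
finger_gap: 0.232
```

```bash
python3 - <<'E'
from h import *
d=snap('wrist','w15.png');go(589.25,169.53,96,10.6);p,R,s=pose();print('Ft',R.T@s['ft_force'],s['wrist_torque'])
a=cv2.imread('pics/w15.png')
cv2.imwrite('pics/c21.png',cv2.resize(a[190:250,280:360],None,fx=7,fy=7))
E
```

```text
t 20.45 pos [588.97 169.39 101.44] yaw 10.59 q6 1.66 F [ 0.3  0.7 -1.2] gap mm 21.2
shift cm [ 0.03  -0.009  0.544] spin -0.00024573797684760877
Ft [ 0.39213867 -0.59817149  1.18609942] [0.02253776 0.03076239 0.01664919]
```

View pics/c21.png

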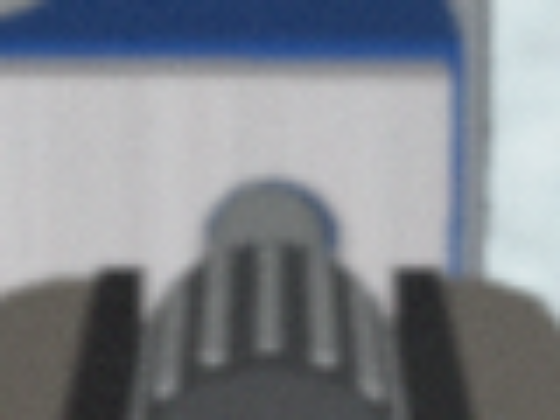

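Call:
move_arm([
  [[0, 0.02, 0.02, 0.3, 0], [0, 0.02, 0.02, 0.5, 0], [0, 0.02, 0.02, 0.7, 0], [0, 0.02, 0.02, 0.9, 0], [0, 0.02, 0.02, 1.0, 0]],
])

```text
time_s: 21.08
position: [589.2, 169.2, 91.4]
eef_rot: [0.996, 0.092, -0.0, 0.0]
ft_force: [-0.2, -0.4, -1.0]
finger_gap: 0.231
```

```bash
python3 - <<'E'
from h import *
go(589.25,169.53,72.6,10.6);p,R,s=pose();print('Ft',R.T@s['ft_force'],s['wrist_torque'])
E
```

```text
t 21.07 pos [589.21 169.25  91.41] yaw 10.59 q6 1.66 F [-0.2 -0.4 -1. ] gap mm 21.2
shift cm [ 0.009 -0.027  1.881] spin -0.00017850857405075874
Ft [-0.31494576  0.33628653  0.95305135] [-0.04373176  0.08711455  0.05833947]
```

In free. Down to the seat.

Call:
move_arm([
  [[0, 0, 0, 0.5, 0], [0, 0, 0, 1.0, 0], [0, 0, 0, 1.4, 0], [0, 0, 0, 1.6, 0], [0, 0, 0, 1.75, 0], [0, 0, 0, 1.85, 0], [0, 0, 0, 1.95, 0]],
])

```text
time_s: 21.95
position: [589.4, 169.3, 72.4]
eef_rot: [0.996, 0.092, 0.0, -0.0]
ft_force: [-3.4, -0.3, 9.5]
finger_gap: 0.231
```

```bash
python3 - <<'E'
from h import *
go(589.25,169.53,72.6,10.6);p,R,s=pose();print('Ft',R.T@s['ft_force'],s['wrist_torque'])
E
```

```text
t 21.95 pos [589.44 169.33  72.42] yaw 10.59 q6 1.66 F [-3.4 -0.3  9.5] gap mm 21.3
shift cm [-0.015 -0.023 -0.018] spin -0.00019257953183574508
Ft [-3.37308327 -0.31908024 -9.47290485] [-0.18667659  0.53976686  0.01448685]
```

Call:
move_arm([
  [[4.2, 0, 0, -0.1, 0], [4.2, 0, 0, -0.1, 0], [4.2, 0, 0, -0.1, 0], [4.2, 0, 0, -4, 0], [4.2, 0, 0, -9, 0], [4.2, 0, 0, -11, 0], [4.2, 0, 0, -11, 0]],
])

```text
time_s: 22.82
position: [590.4, 169.6, 183.8]
eef_rot: [0.996, 0.092, 0.002, -0.0]
ft_force: [-0.2, 0.3, -0.2]
finger_gap: 0.453
```

```bash
python3 - <<'E'
from h import *
import pickle
d=snap('wrist','w16.png');pickle.dump((d,pose()[:2]),open('w16.pkl','wb'))
go(554.8,-187.2,110,-18.3)
E
```

```text
t 22.88 pos [589.38 169.32 182.17] yaw 10.59 q6 1.66 F [ 0.2  0.6 -1. ] gap mm 42.2
shift cm [-9.956 34.41   7.205] spin 0.5042025339064902
```

View pics/w16.png

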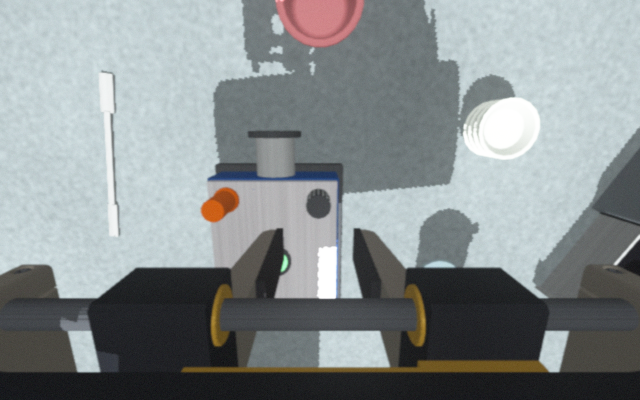

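Call:
move_arm([
  [[4.2, -2, 6, 0, 0.1], [4.2, -4, 12, 0, 0.2], [4.2, -6, 18, 0, 0.3], [4.2, -8, 24, 0, 0.4], [4.2, -9.5, 30, 0, 0.5], [4.2, -9.96, 34.4, 2, 0.504], [4.2, -9.96, 34.4, 5, 0.504], [4.2, -9.96, 34.4, 7.2, 0.504], [4.2, -9.96, 34.4, 7.2, 0.504], [4.2, -9.96, 34.4, 7.2, 0.504]],
])

```text
time_s: 24.12
position: [554.5, -187.0, 110.0]
eef_rot: [0.987, -0.159, -0.0, -0.0]
ft_force: [0.2, -0.1, 0.0]
finger_gap: 0.459
```

```bash
python3 - <<'E'
from h import *
import pickle
d=snap('wrist','w17.png');d=snap('wrist','w17.png')
go(554.8,-187.2,63,-18.3);print(proj(d,(554.8,-187.2,82)))
a=cv2.imread('pics/w17.png')
cv2.imwrite('pics/c22.png',cv2.resize(a[130:290,220:420],None,fx=4,fy=4)[:600])
E
```

```text
t 24.23 pos [ 555.13 -187.14  110.8 ] yaw -18.27 q6 1.56 F [ 0.  -0.1  0.1] gap mm 41.8
shift cm [-0.034  0.016  4.78 ] spin 0.0005297376134060005
(np.float64(318.705782574592), np.float64(227.02696469874616))
```

View pics/c22.png

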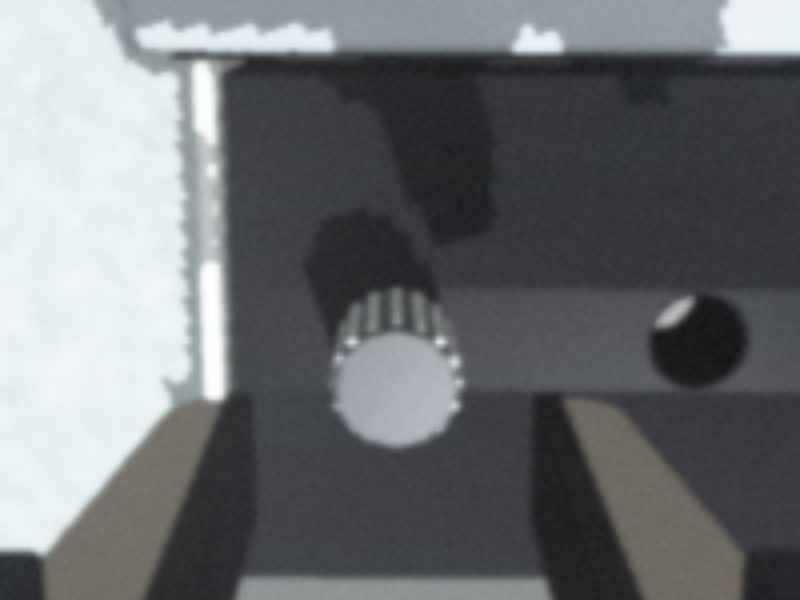

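Call:
move_arm([
  [[4.2, -0.03, 0.02, 2.5, 0], [4.2, -0.03, 0.02, 4.0, 0], [4.2, -0.03, 0.02, 4.6, 0], [4.2, -0.03, 0.02, 4.6, 0], [0, -0.03, 0.02, 4.6, 0], [0, -0.03, 0.02, 4.6, 0], [0, -0.03, 0.02, 4.6, 0], [0, -0.03, 0.02, 4.6, 0], [0, -0.03, 0.02, 4.6, 0], [4.2, -0.03, 0.02, 4.6, 0], [4.2, -0.03, 0.02, 4.6, 0], [4.2, -0.03, 0.02, 4.6, 0]],
], grip_force=6)

```text
time_s: 25.72
position: [554.0, -187.2, 63.9]
eef_rot: [0.987, -0.159, -0.0, -0.0]
ft_force: [0.1, -1.4, -0.3]
finger_gap: 0.455
```

Call:
move_arm([
  [[4.2, 0, 0, 0, -1.571], [4.2, 0, 0, 0, -1.571], [4.2, 0, 0, 0, -1.571], [4.2, 0, 0, 0, -1.571], [4.2, 0, 0, 0, -1.571], [4.2, 0, 0, 0, -1.571], [4.2, 0, 0, 0, -1.571], [4.2, 0, 0, 0, -1.571], [4.2, 0, 0, 0.4, -1.571], [4.2, 0, 0, 0.7, -1.571], [4.2, 0, 0, 0.7, -1.571]],
])

```text
time_s: 27.1
position: [554.0, -187.2, 56.8]
eef_rot: [0.811, 0.585, -0.0, -0.0]
ft_force: [-0.5, 0.0, -0.4]
finger_gap: 0.456
```

Call:
move_arm([
  [[0, 0, 0, 0, 0], [0, 0, 0, 0, 0], [0, 0, 0, 0, 0], [0, 0, 0, 0, 0]],
], grip_force=30)

```text
time_s: 27.6
position: [554.4, -187.3, 57.2]
eef_rot: [0.81, 0.586, 0.0, 0.0]
ft_force: [0.4, -0.2, 0.4]
finger_gap: 0.232
```

```bash
python3 - <<'E'
from h import *
d=snap('wrist','w18.png');go(444.9,234.1,200,100.6)
p,R,s=pose();print(proj(d,(p[0],p[1],82)))
E
```

```text
t 27.65 pos [ 554.43 -187.33   57.24] yaw 71.72 q6 -0.01 F [-0.  -0.4  0.8] gap mm 21.4
shift cm [ 36.58  -23.614 -14.285] spin -0.5040757677165363
(np.float64(319.6068152271641), np.float64(262.9208270634549))
```

View pics/w18.png

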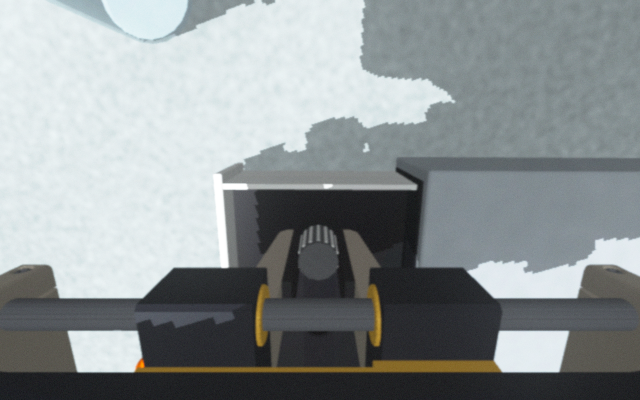

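Call:
move_arm([
  [[0, 0, 0, -5, 0], [0, 0, 0, -11, 0], [0, 2, -1, -15, -0.02], [0, 7, -4, -15, -0.1], [0, 12, -7.5, -15, -0.2], [0, 17, -11, -15, -0.3], [0, 22, -14, -15, -0.4], [0, 27, -17.5, -15, -0.504], [0, 32, -20.6, -14, -0.504], [0, 36.58, -23.6, -11, -0.504], [0, 36.58, -23.6, -7.5, -0.504], [0, 36.58, -23.6, -7.0, -0.504]],
])

```text
time_s: 29.15
position: [442.8, 233.7, 125.1]
eef_rot: [0.638, 0.77, -0.002, -0.001]
ft_force: [-0.7, -0.6, -1.7]
finger_gap: 0.23
```

```bash
python3 - <<'E'
from h import *
d=snap('wrist','w19.png');d=snap('wrist','w19.png');go(444.9,234.1,110,100.6)
p,R,s=pose();print(proj(d,(p[0],p[1],p[2]-37.2)),proj(d,(444.9,234.1,68)))
a=cv2.imread('pics/w19.png')
cv2.imwrite('pics/c23.png',cv2.resize(a[150:300,220:420],None,fx=4,fy=4))
E
```

```text
t 29.25 pos [444.67 233.59 127.01] yaw 100.58 q6 0.3 F [ 0.1 -0.5 -0.9] gap mm 21.6
shift cm [0.046 0.034 1.701] spin -0.0004218260563089312
(np.float64(320.1105729350163), np.float64(225.52957713367874)) (np.float64(320.41941319616143), np.float64(215.8622283670161))
```

View pics/c23.png

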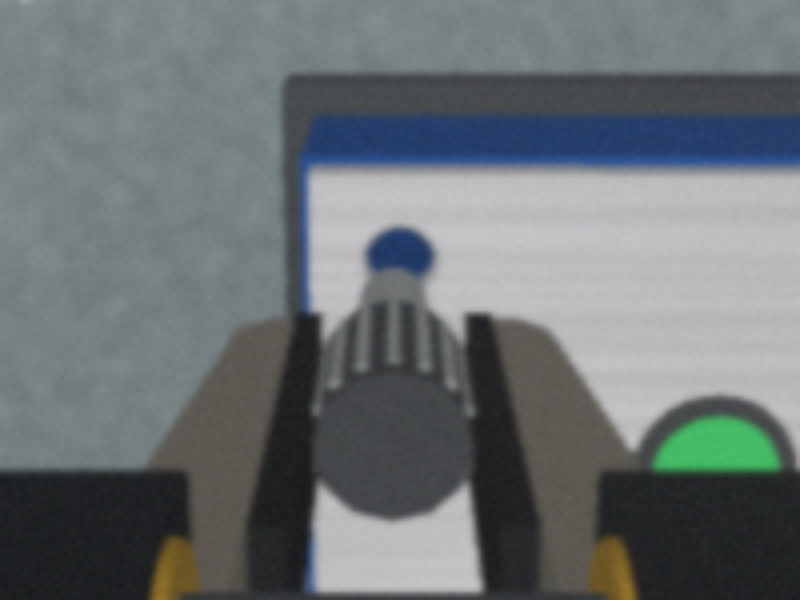

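Call:
move_arm([
  [[0, 0.06, 0.06, 0.8, 0], [0, 0.06, 0.06, 1.4, 0], [0, 0.06, 0.06, 1.8, 0], [0, 0.06, 0.06, 1.9, 0], [0, 0.06, 0.06, 1.9, 0]],
])

```text
time_s: 29.88
position: [445.4, 234.8, 108.2]
eef_rot: [0.639, 0.769, 0.0, 0.0]
ft_force: [0.0, -0.7, -0.5]
finger_gap: 0.233
```

```bash
python3 - <<'E'
from h import *
d=snap('wrist','w20.png');go(444.9,234.1,104,100.6)
p,R,s=pose();print(proj(d,(p[0],p[1],p[2]-37.2)),proj(d,(444.9,234.1,68)))
a=cv2.imread('pics/w20.png')
cv2.imwrite('pics/c24.png',cv2.resize(a[190:250,280:360],None,fx=7,fy=7))
E
```

```text
t 29.93 pos [445.44 234.8  108.19] yaw 100.6 q6 0.3 F [ 0.5  0.4 -1. ] gap mm 20.8
shift cm [-0.059 -0.066  0.419] spin -4.581964438559646e-05
(np.float64(318.70935490844806), np.float64(224.88756128013898)) (np.float64(317.80431198185573), np.float64(224.3101352731092))
```

View pics/c24.png

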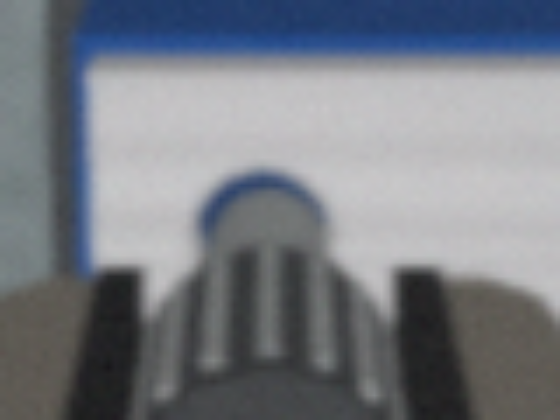

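Call:
move_arm([
  [[0, -0.04, -0.05, 0.0, 0], [0, -0.04, -0.05, 0.2, 0], [0, -0.04, -0.05, 0.4, 0], [0, -0.04, -0.05, 0.6, 0], [0, -0.04, -0.05, 0.6, 0]],
])

```text
time_s: 30.55
position: [444.8, 234.2, 101.9]
eef_rot: [0.639, 0.769, -0.0, -0.0]
ft_force: [-0.2, 0.5, -1.1]
finger_gap: 0.23
```

```bash
python3 - <<'E'
from h import *
d=snap('wrist','w21.png');go(444.9,234.1,96,100.6);p,R,s=pose();print('Ft',R.T@s['ft_force'],s['wrist_torque'])
a=cv2.imread('pics/w21.png')
cv2.imwrite('pics/c25.png',cv2.resize(a[190:250,280:360],None,fx=7,fy=7))
E
```

```text
t 30.6 pos [444.86 234.26 101.97] yaw 100.6 q6 0.3 F [-0.6  0.  -1.1] gap mm 21.2
shift cm [-0.017  0.002  0.597] spin -2.12331547891308e-05
Ft [ 0.11844292 -0.61542165  1.11658251] [ 0.00879088 -0.06625884  0.04374766]
```

View pics/c25.png

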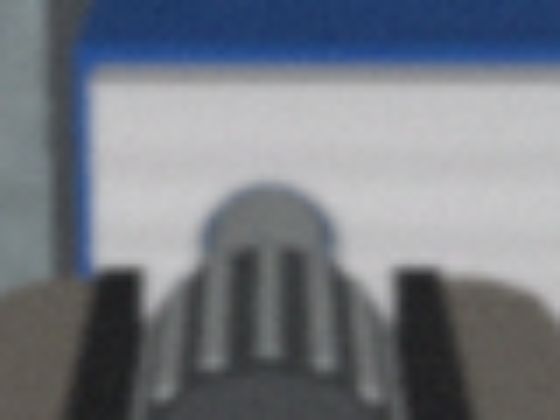

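Foot is inside the cover hole, no contact force. Continue down.

Call:
move_arm([
  [[0, 0, 0, 0.3, 0], [0, 0, 0, 0.5, 0], [0, 0, 0, 0.7, 0], [0, 0, 0, 0.9, 0], [0, 0, 0, 1.0, 0]],
])

```text
time_s: 31.22
position: [444.9, 234.3, 91.9]
eef_rot: [0.639, 0.769, -0.0, -0.0]
ft_force: [-0.5, -0.2, -1.5]
finger_gap: 0.235
```

```bash
python3 - <<'E'
from h import *
go(444.9,234.1,73.2,100.6);p,R,s=pose();print('Ft',R.T@s['ft_force'],s['wrist_torque'])
E
```

```text
t 31.23 pos [444.91 234.25  91.94] yaw 100.6 q6 0.3 F [-0.5 -0.2 -1.5] gap mm 21.6
shift cm [-0.015 -0.004  1.874] spin -7.605643024037468e-05
Ft [-0.11461909 -0.54502301  1.45629073] [-0.04624618 -0.12967983  0.01215803]
```

Call:
move_arm([
  [[0, 0, 0, 0.5, 0], [0, 0, 0, 1.0, 0], [0, 0, 0, 1.4, 0], [0, 0, 0, 1.6, 0], [0, 0, 0, 1.75, 0], [0, 0, 0, 1.85, 0], [0, 0, 0, 1.95, 0]],
])

```text
time_s: 32.1
position: [445.1, 234.4, 73.0]
eef_rot: [0.639, 0.769, 0.0, 0.0]
ft_force: [-3.5, -1.5, 13.6]
finger_gap: 0.231
```

```bash
python3 - <<'E'
from h import *
go(444.9,234.1,73.2,100.6);p,R,s=pose();print('Ft',R.T@s['ft_force'],s['wrist_torque'])
E
```

```text
t 32.1 pos [445.11 234.38  73.03] yaw 100.6 q6 0.3 F [-3.5 -1.5 13.6] gap mm 21.3
shift cm [-0.024 -0.026 -0.017] spin -6.168143882316126e-06
Ft [ -0.86675263  -3.72332253 -13.6338375 ] [-0.39434981  0.6071967   0.00239519]
```

Seated. Release, rise and back off to look.

Call:
move_arm([
  [[4.2, 0, 0, -0.1, 0], [4.2, 0, 0, -0.1, 0], [4.2, 0, 0, -0.1, 0], [4.2, 0, 0, -4, 0], [4.2, 0, 0, -9, 0], [4.2, 0, 0, -13, 0], [4.2, -5, 0, -14, 0], [4.2, -10, 3, -14, 0], [4.2, -14, 6, -14, 0], [4.2, -14, 6, -14, 0], [4.2, -14, 6, -14, 0]],
])

```text
time_s: 33.48
position: [529.0, 107.7, 212.2]
eef_rot: [0.639, 0.769, -0.0, -0.001]
ft_force: [-1.1, 0.6, -0.3]
finger_gap: 0.453
```

```bash
python3 - <<'E'
from h import *
d=snap('wrist','w22.png');d=snap('wrist','w22.png');S=snap('scene','s22.png');D=snap('side','d22.png');go(444.9,234.1,73.2,100.6)
a=cv2.imread('pics/w22.png')
cv2.imwrite('pics/c26.png',cv2.resize(a[40:240,200:430],None,fx=3,fy=3))
b=cv2.imread('pics/d22.png');cv2.imwrite('pics/c27.png',cv2.resize(b[215:335,235:365],None,fx=5,fy=5,interpolation=2))
E
```

```text
t 33.67 pos [528.95 108.54 212.58] yaw 100.67 q6 0.01 F [0.5 0.  0.6] gap mm 41.9
shift cm [13.893 -5.93  13.942] spin 0.0012798021836504345
```

View pics/c26.png

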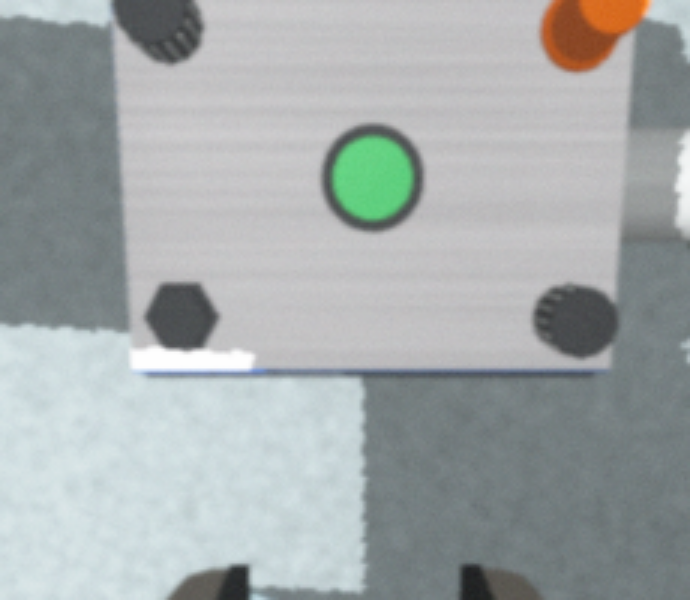

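View pics/c27.png

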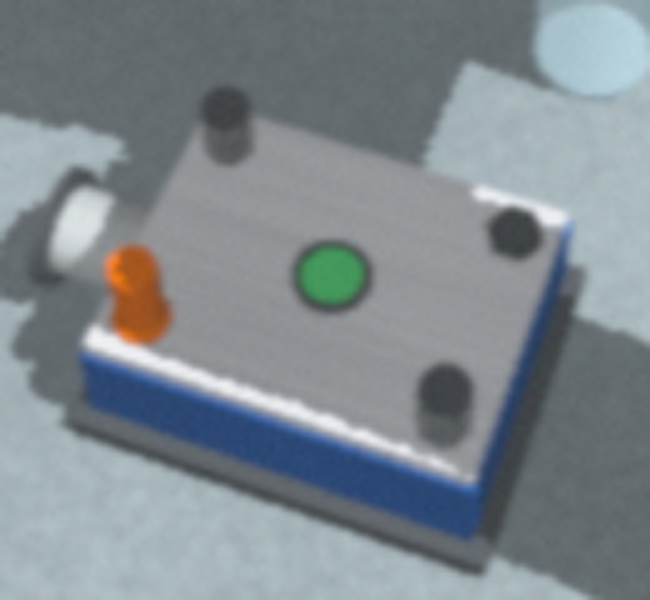

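View pics/s22.png

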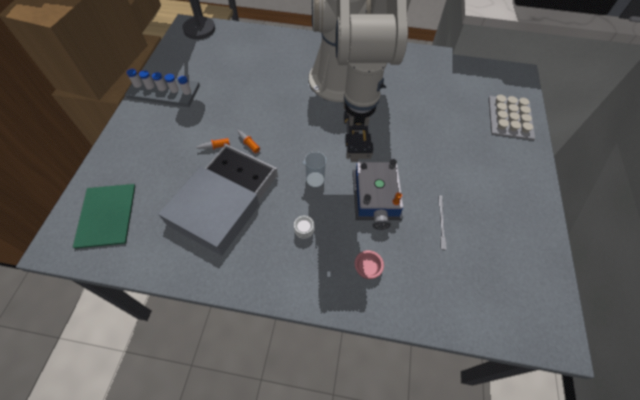

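```bash
python3 -c "
from h import *
print(r.hand_in())"
```

```text
the job is handed in; nothing more can be done
None
```

The job is done and handed in at about 33.7 s, and no verdict was reported. I pushed the smallest orange pin, the one from the drawer, fully down through the cover and trap, which brought the plate into line. With the pin still in, I seated one bolt at (65, -45) and the other at (-65, 45), then released everything and backed off.

**Seating:** all three parts stopped within 0.2 mm of the expected height, with contact forces of about 12 N for the pin and 9.5 and 13.6 N for the bolts. The last pictures show the plate square on the trap, the pin standing in its hole and both bolt heads down on the cover. The beaker, mortar, dishes and spatula look unmoved, and the gripper is clear of everything.

**Two things that did not go cleanly:**
- **Look-alike pins:** two larger orange pins stood on the bench in front of the drawer at the start, and both have fallen over. I believe they toppled by themselves, because they stood on their narrow tips and I saw no contact with the arm. They are still on the bench.
- **First grip on the pin:** I read an unexplained 7 N upward force, possibly a finger brushing the drawer wall. It disappeared when I opened the gripper.

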